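# Fetch garlic and lime from the blocked fruit drawer

## Robot

A 6-joint arm with a two-finger parallel gripper is mounted at the origin on a cart in front of the work surface, level with it; the furniture and walls round the work are solid. World frame = base frame: x ahead of the robot, y to its left, z up, the work surface at z = 0. Lengths are in m, angles in rad, forces in N, time in s.
With the tool pointing down it reaches from about 0.375 to 0.9 m from the base axis. Payload 3.1 kg.
Tool frame: the origin (TCP) lies at the very end of the fingers, on their centre line; the grasp point (between the pads) lies 19 mm behind it; z points along the fingers, y is the line along which they close (so a half turn about z gives the same grasp; the last joint's range is limited). The gripper opens to 87 mm and grips with 3 to 60 N. Pads are 19 mm wide; open, the fingers measure 117 mm over their backs; the gripper's body (75 mm by 190 mm) begins 51 mm behind the grasp point.
Start: joints at [-1.496, 0.527, 1.433, -0, 1.181, -0.178], TCP at [0.157, -0.605, 0.223] pointing down, gripper open.
Joint ranges: [-3.08, 3.08], [-0.75, 2.2], [0.22, 2.44], [-1.43, 4.57], [0, 2.65], [-2.85, 2.85]. Speed limits (rad/s): [2.79, 2.79, 3.14, 3.14, 3.14, 3.14].

## Interface

Orientations are given as a unit quaternion [x, y, z, w].
In Python, from rig import robot gives the robot as it stands. The module is installed in compiled form; this text tells all that it offers.
- The arm moves only by the tool servo_tool, never from a script. Its argument "rows" is one flat list of numbers, 5 for each row, row after row: the closure, from -1 (fully open) to 1 (shut), so that 0 is half open, then the shift along the tool's x, y, z in m, then the turn about the tool's z in degrees. A call has 1 to 5 rows; each row shifts and turns the commanded pose from where the row before left it, along the tool's axes as they then stand; what a row does not reach is not made up. A row lasts 1/12 s, in which the tool goes at most 41.7 mm and 7.16 degrees, less where a joint would pass 70% of its speed; a pose out of reach is approached as far as the arm can. A call with a gripper value outside its range is refused whole. The fingers move at their own pace and stop on an object; "newtons" is the grip in N (left out, the last holds). Time passes only in rows, so rows that do not move let the fingers close. It gives the time, the measured TCP pose, the force, the opening and the grip force at its end, in the units of the state.
- robot.get_obs(): the state, without advancing time (a new reading comes with each control period).
- robot.camera(name): name is "side" or "top"; returns a dict with "pixels" (480x640x3 uint8, red, green, blue), "intrinsics" (3x3 intrinsics, pixels), "rvec" (rotation vector, rad) and "tvec" (3), from world to camera coordinates, as OpenCV has them. Camera axes: x right, y down, z forward; pixel columns grow to the right and rows downward; lengths in m; the calibration is good to about 2 mm. A picture is of the moment at which its call begins. There is no depth.
- robot.hand_in(): hands the job in; it is judged then, once.
Trained networks look in a picture, given as the dict that the camera call returned (one of the last four; its "shot" number tells which), for a name from the list of things; names that differ only in an ending like _2 or _b are one class to them, and where a whole thing is asked for, a point or a joint stands for the part that bears it (a point fixed in the world has none). Each returns a list of dicts, best first, with "score" (0 to 1); they miss things now and then, are a little off and sometimes report something else, mostly with a low value. They report only what shows in the picture. A call takes as long as a camera call. They do not tell look-alikes from the thing itself.
- robot.spot_in(picture, query): "at" ([x, y, z] in m, in world coordinates, good to about 4 mm: the middle of the surface that is visible of it).
- robot.outline_of(picture, query): "region" (480x640 bool, what is visible of it).
- robot.place_of(picture, query): "at" ([x, y, z] in m, in world coordinates, good to about 4 mm: a listed point, or the origin of a listed thing).
The state is a dict: "time": time; "q": joint angles; "joint_velocities": joint speeds; "joint_torque": joint torques, N m; "position": TCP position; "tool_rot": TCP orientation; "ft_force": force on the tool from outside, world axes, zero at the start; "moment": the same for the moment, N m; "grip_width": finger opening in m; "grip_force": force on a finger pad.
Only numpy, scipy, OpenCV 4.12 (cv2) and the standard library are available. Lean on these libraries where they do the work, as an engineer would, in place of code of your own. Each camera call takes 0.05 s, during which the arm holds its last target. There are 200 camera calls.

## Task

The pepper mill and the honey jar stand in the way of the fruit drawer: set both aside upright on the chopping board, then open the drawer, lay the garlic on the kitchen scale for weighing and the lime on the chopping board for cutting, and leave the lemon in the drawer. Finish with the drawer pushed fully shut and the mill and the jar each standing again exactly where it stood before.

Things in the scene. Friction and masses are not known exactly. Their poses are not given: they have to be found in the camera images.
- fruit_unit: low fixed unit, dark steel with open wire top, 160x262x80 mm; origin: centre of underside; own -x points out of its front, where one wooden drawer slides out. Drawer: 3 bays side by side at y = -77, 0, 77 mm, each 72 wide (y), 125 long (x; -68 to 57 when shut), one fruit in each, any order; heights above worktop: bay floor 10, dividers 40, walls 52, front 68 mm
- fruit_drawer (a joint): how far the drawer is pulled out: 0 = shut, 0.145 m = the stop; light sliding friction of a few newtons, it stays where it is left
- drawer_handle (a point): middle of the drawer's straight steel bar handle: round bar 9.6 mm thick, 120 mm long along the unit's y, 44 mm above the worktop, its axis 42 mm in front of the drawer front, on two posts 50 mm either side of the middle. Moves with the drawer; axes as the unit's
- mill_center (a point): dark brown turned wooden pepper mill, loose, 150 mm tall, point at its centre 75 mm above its foot, z along it. Widest 58 mm in the lower body (below 108 mm above its foot); its round head, 109 to 139 mm above the foot, is 50 mm in diameter, with a 12 mm metal nut on top. The head does not turn
- jar_center (a point): round glass honey jar with red lid, loose, 60 mm in diameter, 85 mm tall, about 0.3 kg, point at its centre 42.5 mm above its foot, z along it
- garlic_center (a point): whitish pink garlic bulb with a pointed tip, loose, 60 x 57 x 58 mm, point at its centre
- lime_center (a point): green lime, loose, 57 (x) x 46 x 45 mm, point at its centre; at the start its x axis lies roughly along the unit's x
- lemon_center (a point): yellow lemon, loose, 72 (x) x 57 x 58 mm, point at its centre; it stays in the drawer
- chopping_board: light wooden chopping board, fixed, 240 (x) x 340 (y) x 22 mm high, origin at the centre of its underside; it lies with its long side roughly along the robot's x, left or right of the drawer
- kitchen_scale: flat kitchen scale with a black glass plate, fixed, 145 (x) x 200 (y) x 20 mm high, origin at the centre of its underside; it lies on the side of the drawer where the board is not
Not all that is in view belongs to the job. What is shaped like the part that bears lime_center but blue or turquoise is not meant.

How it is judged:
On the way, in this order (a step that is already met when the one before it is completed fails the run):
1. the pepper mill and the honey jar both stand upright on the chopping board (x of mill_center in the frame of chopping_board between -0.105 and 0.105 m and y of mill_center in the frame of chopping_board between -0.155 and 0.155 m and x of jar_center in the frame of chopping_board between -0.105 and 0.105 m and y of jar_center in the frame of chopping_board between -0.155 and 0.155 m and angle between each of mill_center, jar_center's own z axis and vertical below 0.1 rad and height (world z) of mill_center between 0.09 and 0.104 m and height (world z) of jar_center between 0.058 and 0.072 m), for 0.2 s.
2. the garlic lies on the kitchen scale and the lime on the chopping board (x of garlic_center in the frame of kitchen_scale between -0.06 and 0.06 m and y of garlic_center in the frame of kitchen_scale between -0.088 and 0.088 m and height (world z) of garlic_center between 0.035 and 0.06 m and x of lime_center in the frame of chopping_board between -0.108 and 0.108 m and y of lime_center in the frame of chopping_board between -0.158 and 0.158 m and height (world z) of lime_center between 0.034 and 0.056 m), for 0.2 s.
At the end, for the whole second after the job is handed in: Drawer shut within 6 mm, lemon inside; mill and jar upright, each within 15 mm of where it stood at the start; garlic lying on the scale and lime on the board, their centres at least 12 mm inside the edges; all at rest (all of step 2 and distance of each of mill_center, jar_center from where it was at the start of the episode below 0.015 m and angle between each of mill_center, jar_center's own z axis and vertical below 0.1 rad and linear speed of each of pepper_mill, honey_jar, garlic, lime, lemon_1 below 0.02 m/s and value of joint fruit_drawer below 0.006 m and x of lemon_center in the frame of fruit_unit between -0.065 and 0.065 m and y of lemon_center in the frame of fruit_unit between -0.12 and 0.12 m and height (world z) of lemon_center below 0.06 m); the robot touches nothing.
It fails at once if the pepper mill is knocked over (angle between mill_center's own z axis and vertical above 0.6 rad).
It fails at once if the honey jar is knocked over (angle between jar_center's own z axis and vertical above 0.6 rad).
It also fails if it takes over 147 s, if anything falls off the work surface, if the arm or the gripper's body presses on something with over 40 N, if the wrist force passes 120 N, or if a joint passes its speed limit or range.

## Working session

There is one attempt and no reset: what is moved stays moved. The work goes in short steps, Python scripts to look and compute and a tool call to move; the robot and the scene stay as the last step left them, time stands still between calls to the robot, and variables do not carry over. Pictures are saved under pics/ and viewed, at most 14 in all, crops included, and the job is handed in when it is done.

Besides the shell and the picture viewer there is one more tool, called after ">>>" by a JSON object that holds its "fn" and its "kwargs". servo_tool: Moves the arm, as the interface text tells. Its arguments: {"type":"object","properties":{"rows":{"type":"array","items":{"type":"number"}},"newtons":{"type":"number"}},"required":["rows"]}

```bash
mkdir -p pics; cat > h.py <<'E'
from rig import robot
import numpy as np, cv2
def snap(cam,name=None):
    p=robot.camera(cam)
    if name: cv2.imwrite(f'pics/{name}.png',cv2.cvtColor(p['pixels'],cv2.COLOR_RGB2BGR))
    return p
def proj(p,X): return cv2.projectPoints(np.array(X,float).reshape(-1,3),p['rvec'],p['tvec'],p['intrinsics'],None)[0].reshape(-1,2)
def ray(p,uv,z):
    R=cv2.Rodrigues(p['rvec'])[0];t=np.array(p['tvec']).ravel();c=-R.T@t
    d=R.T@np.linalg.inv(p['intrinsics'])@np.array([uv[0],uv[1],1.]);return c+d*(z-c[2])/d[2]
E
python3 - <<'E'
from h import *
for c in('top','side'):
    p=snap(c,c+'0')
    R=cv2.Rodrigues(p['rvec'])[0];print(c,(-R.T@np.array(p['tvec']).ravel()).round(3))
    for n in ['fruit_unit','drawer_handle','mill_center','jar_center','garlic_center','lime_center','lemon_center','chopping_board','kitchen_scale']:
        r=robot.place_of(p,n)
        print(n,[(np.round(d['at'],3).tolist(),round(d['score'],2),proj(p,d['at'])[0].round().tolist()) for d in r[:3]])
o=robot.get_obs();print(o['position'],o['tool_rot'],o['grip_width'],o['time'])
E
```

```text
top [0.389 0.012 1.233]
fruit_unit [([0.726, -0.034, 0.001], 0.95, [326.0, 194.0])]
drawer_handle [([0.604, -0.023, 0.041], 0.57, [323.0, 239.0])]
mill_center [([0.534, 0.052, 0.071], 0.61, [291.0, 267.0])]
jar_center [([0.53, -0.075, 0.041], 0.7, [345.0, 269.0])]
garlic_center [([0.734, 0.042, 0.041], 0.69, [296.0, 186.0])]
lime_center [([0.708, 0.16, 0.026], 0.89, [248.0, 198.0]), ([0.713, -0.031, 0.031], 0.68, [326.0, 195.0]), ([0.682, -0.228, 0.024], 0.68, [406.0, 209.0])]
lemon_center [([0.713, -0.108, 0.036], 0.85, [357.0, 195.0])]
chopping_board [([0.502, 0.383, -0.002], 0.64, [155.0, 284.0]), ([0.604, -0.021, 0.039], 0.31, [322.0, 239.0])]
kitchen_scale [([0.524, -0.389, -0.0], 0.67, [472.0, 274.0])]
side [0.65  1.176 0.591]
fruit_unit [([0.726, -0.032, 0.003], 0.91, [276.0, 256.0]), ([0.714, -0.036, 0.03], 0.32, [280.0, 246.0])]
drawer_handle [([0.606, -0.021, 0.046], 0.87, [320.0, 243.0])]
mill_center [([0.538, 0.054, 0.074], 0.93, [348.0, 245.0])]
jar_center [([0.531, -0.075, 0.043], 0.61, [346.0, 235.0])]
garlic_center []
lime_center [([0.712, 0.164, 0.025], 0.84, [278.0, 284.0]), ([0.719, -0.039, 0.029], 0.65, [279.0, 246.0]), ([0.613, 0.161, 0.022], 0.53, [320.0, 284.0])]
lemon_center [([0.715, -0.113, 0.04], 0.75, [281.0, 232.0])]
chopping_board [([0.501, 0.384, 0.0], 0.85, [380.0, 347.0])]
kitchen_scale [([0.521, -0.385, -0.002], 0.88, [341.0, 211.0])]
[ 0.15695574 -0.60495169  0.22253535] [ 9.91958295e-01  1.26565162e-01 -6.22668624e-06 -6.57170071e-06] 0.08686630586129067 1.0
```

View pics/top0.png

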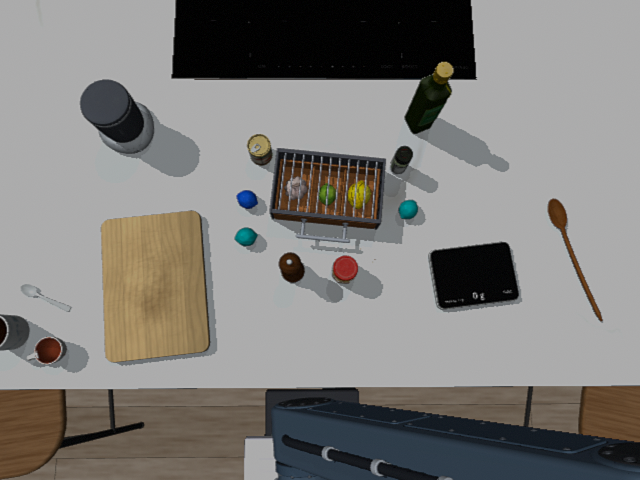

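View pics/side0.png

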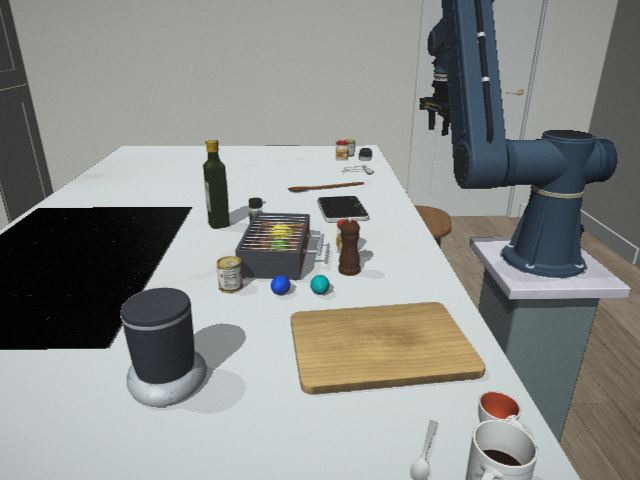

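Top view: mill at (291,267), jar (345,269), garlic (296,186), green lime (327,193) and lemon (359,193) in the unit, with the board on the left and the scale on the right. The lime candidates are the blue one at (247,199), turquoise at (245,237) and (408,209), and green at (327,193). Only the green one in the drawer fits; I'll confirm it in a crop once the drawer is open. First I go to the mill.

>>> {"fn": "servo_tool", "kwargs": {"rows": [-1, 0, 0, 0, 4.9, -1, 0, 0, 0, 4.9, -1, 0, 0, 0, 4.74, -1, 0.01, -0.017, 0, 0, -1, 0.019, -0.033, 0, 0], "newtons": 20}}

```text
time: 1.42
position: [0.1844, -0.5586, 0.2226]
tool_rot: [1.0, -0.002, -0.0, 0.003]
ft_force: [1.1, 0.9, -0.3]
grip_width: 0.0872
grip_force: 0.0
```

>>> {"fn": "servo_tool", "kwargs": {"rows": [-1, 0.019, -0.033, 0, 0, -1, 0.019, -0.033, 0, 0, -1, 0.019, -0.033, 0, 0, -1, 0.019, -0.033, 0, 0, -1, 0.019, -0.033, 0, 0]}}

```text
time: 1.83
position: [0.2815, -0.3884, 0.2227]
tool_rot: [1.0, -0.0, 0.0, 0.0]
ft_force: [-0.1, -0.5, 0.1]
grip_width: 0.0875
grip_force: 0.0
```

>>> {"fn": "servo_tool", "kwargs": {"rows": [-1, 0.019, -0.033, 0, 0, -1, 0.019, -0.033, 0, 0, -1, 0.019, -0.033, 0, 0, -1, 0.019, -0.033, 0, 0, -1, 0.019, -0.033, 0, 0]}}

```text
time: 2.25
position: [0.3766, -0.2234, 0.2229]
tool_rot: [1.0, -0.0, 0.0, 0.0]
ft_force: [0.3, -0.8, 0.0]
grip_width: 0.0869
grip_force: 0.0
```

>>> {"fn": "servo_tool", "kwargs": {"rows": [-1, 0.019, -0.033, 0, 0, -1, 0.019, -0.033, 0, 0, -1, 0.019, -0.033, 0, 0, -1, 0.019, -0.033, 0, 0, -1, 0.019, -0.033, 0, 0]}}

```text
time: 2.67
position: [0.4717, -0.0582, 0.2229]
tool_rot: [1.0, 0.0, 0.0, 0.0]
ft_force: [0.9, -0.6, -0.3]
grip_width: 0.087
grip_force: 0.0
```

```bash
python3 - <<'E'
from h import *
p=snap('top')
for n in ['fruit_unit','chopping_board','kitchen_scale']:
    r=robot.outline_of(p,n)
    if r:
        z={'fruit_unit':.08,'chopping_board':.022,'kitchen_scale':.02}[n]
        c=cv2.findContours(r[0]['region'].astype(np.uint8),0,1)[0];c=max(c,key=cv2.contourArea)
        pts=np.array([ray(p,q[0],z)[:2] for q in c],np.float32)
        print(n,cv2.minAreaRect(pts))
for c in('side','top'):
    p=snap(c)
    for n in('mill_center','jar_center'):print(c,n,[(np.round(d['at'],4),round(d['score'],2)) for d in robot.place_of(p,n)[:2]])
o=robot.get_obs();print(o['position'],o['tool_rot'],o['q'],o['time'])
E
```

```text
fruit_unit ((0.7005625367164612, -0.03203119337558746), (0.263827919960022, 0.2150091975927353), 83.89127349853516)
chopping_board ((0.5002009868621826, 0.37745165824890137), (0.3420999050140381, 0.24585942924022675), 6.189992427825928)
kitchen_scale ((0.5191442966461182, -0.3826315402984619), (0.14537310600280762, 0.2033052146434784), 7.066800117492676)
side mill_center [(array([0.5352, 0.05  , 0.0773]), 0.8)]
side jar_center [(array([ 0.5332, -0.0709,  0.0415]), 0.64)]
top mill_center [(array([0.5369, 0.0498, 0.0743]), 0.56)]
top jar_center []
[ 0.47049088 -0.06123728  0.22258903] [ 9.99999170e-01 -1.28556087e-03 -7.72302455e-05  3.09016309e-05] [-3.65492846e-01  3.26033676e-01  1.79901475e+00 -1.32614080e-04
  1.01666655e+00  1.20794439e+00] 3.1667
```

>>> {"fn": "servo_tool", "kwargs": {"rows": [-1, 0.01625, -0.0282, 0, 0, -1, 0.01625, -0.0282, 0, 0, -1, 0.01625, -0.0282, 0, 0, -1, 0.01625, -0.0282, 0, 0, -1, 0, 0, 0, 0]}}

```text
time: 3.58
position: [0.5388, 0.0558, 0.2229]
tool_rot: [1.0, 0.001, 0.002, -0.001]
ft_force: [-0.1, -0.3, 1.0]
grip_width: 0.087
grip_force: 0.0
```

>>> {"fn": "servo_tool", "kwargs": {"rows": [-1, 0, 0, 0.02, 0, -1, 0, 0, 0.03, 0, -1, 0, 0, 0.03, 0, -1, 0, 0, 0.025, 0, -1, 0, 0, 0.012, 0]}}

```text
time: 4.0
position: [0.5336, 0.0517, 0.1026]
tool_rot: [1.0, -0.001, -0.003, -0.0]
ft_force: [-0.0, -0.6, -0.2]
grip_width: 0.0869
grip_force: 0.0
```

>>> {"fn": "servo_tool", "kwargs": {"rows": [0, 0, 0, 0, 0, 0.2, 0, 0, 0, 0, 0.4, 0, 0, 0, 0, 0.6, 0, 0, 0, 0, 0.8, 0, 0, 0, 0], "newtons": 25}}

```text
time: 4.42
position: [0.5369, 0.0525, 0.1069]
tool_rot: [1.0, -0.0, 0.001, 0.0]
ft_force: [0.7, 0.0, 0.0]
grip_width: 0.0615
grip_force: 0.0
```

>>> {"fn": "servo_tool", "kwargs": {"rows": [1, 0, 0, 0, 0, 1, 0, 0, 0, 0, 1, 0, 0, 0, 0, 1, 0, 0, 0, 0]}}

```text
time: 4.75
position: [0.5365, 0.053, 0.1063]
tool_rot: [1.0, 0.0, 0.001, 0.0]
ft_force: [-0.9, 0.6, 5.1]
grip_width: 0.0474
grip_force: 25.0
```

>>> {"fn": "servo_tool", "kwargs": {"rows": [1, 0, 0, -0.01, 0, 1, 0, 0, -0.02, 0, 1, 0, 0, -0.02, 0, 1, 0, 0, -0.01, 0, 1, 0, 0, 0, 0]}}

```text
time: 5.17
position: [0.5375, 0.0528, 0.1679]
tool_rot: [1.0, 0.0, 0.003, 0.0]
ft_force: [0.2, 0.1, -1.0]
grip_width: 0.0474
grip_force: 25.0
```

>>> {"fn": "servo_tool", "kwargs": {"rows": [1, 0.003, -0.012, 0, 0, 1, 0.005, -0.025, 0, 0, 1, 0.006, -0.03, 0, 0, 1, 0.006, -0.03, 0, 0, 1, 0.006, -0.03, 0, 0]}}

```text
time: 5.58
position: [0.5609, 0.1817, 0.1638]
tool_rot: [1.0, -0.0, -0.002, 0.0]
ft_force: [-0.5, 0.1, -1.1]
grip_width: 0.0475
grip_force: 25.0
```

```bash
python3 - <<'E'
from h import *
p=snap('side','side1')
cv2.imwrite('pics/c1.png',cv2.resize(cv2.imread('pics/side1.png')[100:400,200:600],(800,600)))
o=robot.get_obs();print(o['position'],o['grip_width'],o['grip_force'],o['time'])
E
```

```text
[0.56237257 0.18754702 0.16414609] 0.04795023915946255 25.00175280442818 5.6333
```

View pics/c1.png

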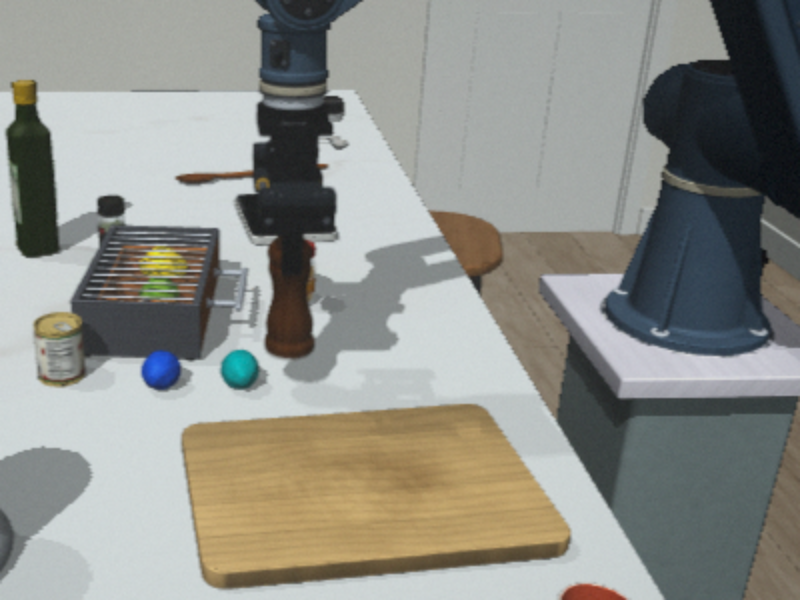

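The crop shows the mill held upright at crop (290,300), and the board is clear. I continue to the board.

>>> {"fn": "servo_tool", "kwargs": {"rows": [1, 0.006, -0.03, 0, 0, 1, 0.006, -0.03, 0, 0, 1, 0.006, -0.03, 0, 0, 1, 0.006, -0.03, 0, 0, 1, 0.006, -0.03, 0, 0]}}

```text
time: 6.05
position: [0.5906, 0.3318, 0.1634]
tool_rot: [1.0, 0.0, -0.002, 0.0]
ft_force: [0.6, -0.0, -2.1]
grip_width: 0.0474
grip_force: 25.0
```

>>> {"fn": "servo_tool", "kwargs": {"rows": [1, 0.006, -0.03, 0, 0, 1, 0.006, -0.03, 0, 0, 1, 0.003, -0.025, 0, 0, 1, 0.003, -0.012, 0, 0, 1, 0, 0, 0, 0]}}

```text
time: 6.47
position: [0.6085, 0.4306, 0.1629]
tool_rot: [1.0, 0.002, -0.001, -0.0]
ft_force: [-0.0, -0.6, -2.2]
grip_width: 0.0473
grip_force: 25.0
```

>>> {"fn": "servo_tool", "kwargs": {"rows": [1, 0, 0, 0.015, 0, 1, 0, 0, 0.012, 0, 1, 0, 0, 0.004, 0, 1, 0, 0, 0.003, 0, 1, 0, 0, 0, 0]}}

```text
time: 6.88
position: [0.6093, 0.4258, 0.1301]
tool_rot: [1.0, -0.0, -0.001, 0.001]
ft_force: [-0.8, 0.3, -1.3]
grip_width: 0.0476
grip_force: 25.0
```

>>> {"fn": "servo_tool", "kwargs": {"rows": [1, 0, 0, 0.002, 0, 1, 0, 0, 0.001, 0, 1, 0, 0, 0, 0]}}

```text
time: 7.13
position: [0.6102, 0.4268, 0.129]
tool_rot: [1.0, -0.0, 0.0, -0.0]
ft_force: [0.6, -0.0, -1.8]
grip_width: 0.0476
grip_force: 25.0
```

>>> {"fn": "servo_tool", "kwargs": {"rows": [1, 0, 0, 0.001, 0, 1, 0, 0, 0.001, 0, 1, 0, 0, 0, 0]}}

```text
time: 7.38
position: [0.6109, 0.4271, 0.1281]
tool_rot: [1.0, 0.0, 0.001, -0.0]
ft_force: [0.0, -0.2, 3.3]
grip_width: 0.0476
grip_force: 25.0
```

>>> {"fn": "servo_tool", "kwargs": {"rows": [-0.2, 0, 0, 0, 0, -0.6, 0, 0, 0, 0, -1, 0, 0, 0, 0, -1, 0, 0, 0, 0, -1, 0, 0, 0, 0]}}

```text
time: 7.8
position: [0.6096, 0.4268, 0.126]
tool_rot: [1.0, 0.0, -0.0, 0.0]
ft_force: [0.1, -1.0, -0.4]
grip_width: 0.0713
grip_force: 0.0
```

>>> {"fn": "servo_tool", "kwargs": {"rows": [-1, 0, 0, -0.01, 0, -1, 0, 0, -0.03, 0, -1, 0, 0, -0.03, 0, -1, 0, 0, -0.03, 0, -1, -0.003, 0.02, 0, 0]}}

```text
time: 8.22
position: [0.6109, 0.4119, 0.2356]
tool_rot: [1.0, 0.002, 0.008, -0.005]
ft_force: [0.9, 0.8, 0.9]
grip_width: 0.0864
grip_force: 0.0
```

>>> {"fn": "servo_tool", "kwargs": {"rows": [-1, -0.005, 0.032, 0, 0, -1, -0.005, 0.032, 0, 0, -1, -0.005, 0.032, 0, 0, -1, -0.005, 0.032, 0, 0, -1, -0.005, 0.032, 0, 0]}}

```text
time: 8.63
position: [0.5816, 0.2456, 0.2274]
tool_rot: [1.0, 0.0, 0.001, -0.0]
ft_force: [0.4, -1.0, -0.1]
grip_width: 0.0871
grip_force: 0.0
```

>>> {"fn": "servo_tool", "kwargs": {"rows": [-1, -0.005, 0.032, 0, 0, -1, -0.005, 0.032, 0, 0, -1, -0.005, 0.032, 0, 0, -1, -0.005, 0.032, 0, 0, -1, -0.005, 0.032, 0, 0]}}

```text
time: 9.05
position: [0.5567, 0.0855, 0.2275]
tool_rot: [1.0, 0.0, 0.001, 0.0]
ft_force: [0.7, -0.4, -0.6]
grip_width: 0.0869
grip_force: 0.0
```

>>> {"fn": "servo_tool", "kwargs": {"rows": [-1, -0.005, 0.032, 0, 0, -1, -0.005, 0.032, 0, 0, -1, -0.005, 0.032, 0, 0, -1, -0.005, 0.032, 0, 0, -1, -0.005, 0.032, 0, 0]}}

```text
time: 9.47
position: [0.5318, -0.0747, 0.2275]
tool_rot: [1.0, 0.0, 0.001, 0.0]
ft_force: [1.1, 1.0, 0.0]
grip_width: 0.0873
grip_force: 0.0
```

```bash
python3 - <<'E'
from h import *
for c in('side','top'):
    p=snap(c)
    for n in('mill_center','jar_center'):print(c,n,[(np.round(d['at'],4),round(d['score'],2)) for d in robot.place_of(p,n)[:2]])
o=robot.get_obs();print(o['position'],o['tool_rot'],o['time'])
E
```

```text
side mill_center [(array([0.6155, 0.4244, 0.0972]), 0.96), (array([ 0.5209, -0.3839,  0.0013]), 0.65)]
side jar_center [(array([ 0.5336, -0.0704,  0.0439]), 0.85)]
top mill_center [(array([0.6083, 0.4239, 0.098 ]), 0.58)]
top jar_center [(array([ 0.5279, -0.0738,  0.0427]), 0.77)]
[ 0.53202268 -0.07227878  0.22689705] [ 9.99999911e-01  3.10729906e-04  1.81314634e-04 -2.22430371e-04] 9.7667
```

>>> {"fn": "servo_tool", "kwargs": {"rows": [-1, 0, 0, 0.02, 0, -1, 0, 0, 0.03, 0, -1, 0, 0, 0.03, 0, -1, 0, 0, 0.03, 0, -1, 0, 0, 0.03, 0]}}

```text
time: 10.18
position: [0.5324, -0.0714, 0.0858]
tool_rot: [1.0, 0.001, 0.001, 0.0]
ft_force: [0.5, -0.3, -0.1]
grip_width: 0.0873
grip_force: 0.0
```

>>> {"fn": "servo_tool", "kwargs": {"rows": [-1, 0, 0, 0.025, 0, -1, 0, 0, 0.02, 0, -1, 0, 0, 0.01, 0, -0.2, 0, 0, 0, 0, 0, 0, 0, 0, 0]}}

```text
time: 10.6
position: [0.5322, -0.0723, 0.0316]
tool_rot: [1.0, 0.001, -0.0, -0.0]
ft_force: [-0.4, -0.7, -0.1]
grip_width: 0.0799
grip_force: 0.0
```

>>> {"fn": "servo_tool", "kwargs": {"rows": [0.2, 0, 0, 0, 0, 0.4, 0, 0, 0, 0, 0.7, 0, 0, 0, 0, 1, 0, 0, 0, 0, 1, 0, 0, 0, 0]}}

```text
time: 11.02
position: [0.5326, -0.073, 0.0328]
tool_rot: [1.0, -0.0, 0.001, 0.0]
ft_force: [-0.9, 2.3, 7.3]
grip_width: 0.0598
grip_force: 24.7
```

>>> {"fn": "servo_tool", "kwargs": {"rows": [1, 0, 0, 0, 0, 1, 0, 0, 0, 0, 1, 0, 0, -0.01, 0, 1, 0, 0, -0.02, 0, 1, 0, 0, -0.03, 0]}}

```text
time: 11.43
position: [0.5295, -0.0726, 0.0903]
tool_rot: [1.0, 0.0, -0.003, -0.001]
ft_force: [0.2, -0.8, -3.6]
grip_width: 0.0599
grip_force: 24.7
```

>>> {"fn": "servo_tool", "kwargs": {"rows": [1, 0, 0, -0.03, 0, 1, 0, 0, -0.01, 0, 1, 0, 0, 0, 0]}}

```text
time: 11.68
position: [0.5338, -0.0739, 0.1343]
tool_rot: [1.0, 0.0, 0.003, 0.001]
ft_force: [0.4, -0.1, -3.9]
grip_width: 0.0598
grip_force: 24.7
```

>>> {"fn": "servo_tool", "kwargs": {"rows": [1, -0.002, -0.015, 0, 0, 1, -0.002, -0.03, 0, 0, 1, -0.002, -0.032, 0, 0, 1, -0.002, -0.032, 0, 0, 1, -0.002, -0.032, 0, 0]}}

```text
time: 12.1
position: [0.5201, 0.0689, 0.1296]
tool_rot: [1.0, -0.0, -0.002, -0.0]
ft_force: [0.2, -0.8, -3.7]
grip_width: 0.06
grip_force: 24.7
```

>>> {"fn": "servo_tool", "kwargs": {"rows": [1, -0.002, -0.032, 0, 0, 1, -0.002, -0.032, 0, 0, 1, -0.002, -0.032, 0, 0, 1, -0.002, -0.032, 0, 0, 1, -0.002, -0.032, 0, 0]}}

```text
time: 12.52
position: [0.5101, 0.2289, 0.1293]
tool_rot: [1.0, 0.0, -0.002, 0.001]
ft_force: [0.4, -0.9, -3.3]
grip_width: 0.0597
grip_force: 24.7
```

>>> {"fn": "servo_tool", "kwargs": {"rows": [1, -0.002, -0.032, 0, 0, 1, -0.002, -0.032, 0, 0, 1, -0.002, -0.032, 0, 0, 1, -0.002, -0.032, 0, 0, 1, -0.002, -0.032, 0, 0]}}

```text
time: 12.93
position: [0.5001, 0.3885, 0.1288]
tool_rot: [1.0, 0.0, -0.002, 0.001]
ft_force: [-0.4, -1.0, -2.8]
grip_width: 0.0602
grip_force: 24.7
```

>>> {"fn": "servo_tool", "kwargs": {"rows": [1, -0.002, -0.025, 0, 0, 1, 0, -0.012, 0, 0, 1, 0, 0, 0.02, 0, 1, 0, 0, 0.03, 0, 1, 0, 0, 0.02, 0]}}

```text
time: 13.35
position: [0.4982, 0.4234, 0.058]
tool_rot: [1.0, 0.0, -0.002, 0.002]
ft_force: [-1.0, -1.1, -4.9]
grip_width: 0.0603
grip_force: 24.7
```

>>> {"fn": "servo_tool", "kwargs": {"rows": [1, 0, 0, 0.004, 0, 1, 0, 0, 0.002, 0, 1, 0, 0, 0, 0]}}

```text
time: 13.6
position: [0.4986, 0.4232, 0.0541]
tool_rot: [1.0, -0.0, -0.002, 0.001]
ft_force: [0.4, -0.0, -3.2]
grip_width: 0.0596
grip_force: 24.8
```

>>> {"fn": "servo_tool", "kwargs": {"rows": [1, 0, 0, 0.001, 0, 1, 0, 0, 0.001, 0, 1, 0, 0, 0, 0]}}

```text
time: 13.85
position: [0.4997, 0.4239, 0.0538]
tool_rot: [1.0, 0.0, -0.0, 0.001]
ft_force: [-1.1, -1.8, 2.7]
grip_width: 0.0597
grip_force: 24.7
```

>>> {"fn": "servo_tool", "kwargs": {"rows": [0, 0, 0, 0, 0, -0.5, 0, 0, 0, 0, -0.9, 0, 0, 0, 0, -0.9, 0, 0, 0, 0, -0.9, 0, 0, 0, 0]}}

```text
time: 14.27
position: [0.5005, 0.4254, 0.0537]
tool_rot: [1.0, -0.0, 0.001, -0.001]
ft_force: [0.4, 0.3, 0.1]
grip_width: 0.0773
grip_force: 0.0
```

>>> {"fn": "servo_tool", "kwargs": {"rows": [-0.9, 0, 0, -0.01, 0, -0.9, 0, 0, -0.04, 0, -0.9, 0, 0, -0.04, 0, -0.9, 0, 0, -0.04, 0, -0.5, 0, 0, -0.02, -7]}}

```text
time: 14.68
position: [0.5023, 0.4266, 0.21]
tool_rot: [0.998, 0.062, 0.004, -0.002]
ft_force: [1.0, 0.2, 0.5]
grip_width: 0.0805
grip_force: 0.0
```

>>> {"fn": "servo_tool", "kwargs": {"rows": [0.3, 0, 0, 0, -7, 0.3, 0, 0, 0, -7, 0.3, 0, 0, 0, -7, 0.3, 0, 0, 0, -7, 0.3, 0, 0, 0, -7]}}

```text
time: 15.1
position: [0.5, 0.4252, 0.2046]
tool_rot: [0.932, 0.361, 0.001, -0.0]
ft_force: [1.3, -0.4, -0.1]
grip_width: 0.0506
grip_force: 0.0
```

>>> {"fn": "servo_tool", "kwargs": {"rows": [0.3, 0, 0, 0, -7, 0.3, 0, 0, 0, -7, 0.3, 0, 0, 0, -7, 0.3, 0, 0, 0, -7, 0.3, 0, 0, 0, -7]}}

```text
time: 15.52
position: [0.5, 0.4251, 0.2044]
tool_rot: [0.781, 0.625, 0.001, -0.0]
ft_force: [0.4, 0.1, 1.3]
grip_width: 0.0308
grip_force: 0.0
```

>>> {"fn": "servo_tool", "kwargs": {"rows": [0.3, 0, 0, 0, -7, 0.3, 0, 0, 0, 0]}}

```text
time: 15.68
position: [0.5, 0.4251, 0.2043]
tool_rot: [0.742, 0.67, 0.001, 0.0]
ft_force: [0.2, 0.1, -0.4]
grip_width: 0.0307
grip_force: 0.0
```

```bash
python3 - <<'E'
from h import *
for c in('side','top'):
    p=snap(c)
    for n in('mill_center','jar_center','drawer_handle','fruit_unit'):print(c,n,[(np.round(d['at'],4),round(d['score'],2)) for d in robot.place_of(p,n)[:2]])
o=robot.get_obs();print(o['position'],o['tool_rot'],o['q'],o['time'],o['grip_width'])
E
```

```text
side mill_center [(array([0.6142, 0.4258, 0.0976]), 0.79)]
side jar_center [(array([0.5004, 0.424 , 0.0677]), 0.65)]
side drawer_handle [(array([ 0.6083, -0.0178,  0.0433]), 0.91)]
side fruit_unit [(array([ 0.724 , -0.0323, -0.0019]), 0.66)]
top mill_center [(array([0.6121, 0.424 , 0.0993]), 0.6)]
top jar_center [(array([0.4969, 0.4219, 0.0638]), 0.88), (array([0.7297, 0.0403, 0.0387]), 0.53)]
top drawer_handle [(array([ 0.6037, -0.0203,  0.0424]), 0.88)]
top fruit_unit []
[0.49991338 0.42487656 0.20356381] [ 7.43297973e-01  6.68960479e-01  6.25941716e-06 -1.32047482e-05] [5.34416920e-01 5.90026481e-01 1.36859780e+00 3.06340378e-05
 1.18296130e+00 6.39582899e-01] 16.1833 0.030618587297018555
```

>>> {"fn": "servo_tool", "kwargs": {"rows": [0.3, -0.0308, 0.0108, 0, 0, 0.3, -0.0308, 0.0108, 0, 0, 0.3, -0.0308, 0.0108, 0, 0, 0.3, -0.0308, 0.0108, 0, 0, 0.3, -0.0308, 0.0108, 0, 0]}}

```text
time: 16.6
position: [0.5377, 0.2648, 0.2036]
tool_rot: [0.743, 0.669, 0.0, 0.0]
ft_force: [0.4, 0.0, 0.0]
grip_width: 0.0302
grip_force: 0.0
```

>>> {"fn": "servo_tool", "kwargs": {"rows": [0.3, -0.0308, 0.0108, 0, 0, 0.3, -0.0308, 0.0108, 0, 0, 0.3, -0.0308, 0.0108, 0, 0, 0.3, -0.0308, 0.0108, 0, 0, 0.3, -0.0308, 0.0108, 0, 0]}}

```text
time: 17.02
position: [0.5754, 0.1057, 0.2037]
tool_rot: [0.743, 0.669, 0.0, 0.0]
ft_force: [1.3, 0.6, 0.9]
grip_width: 0.0304
grip_force: 0.0
```

>>> {"fn": "servo_tool", "kwargs": {"rows": [0.3, -0.0308, 0.0108, 0, 0, 0.3, -0.0308, 0.0108, 0, 0, 0.3, -0.0308, 0.0108, 0, 0, 0.3, -0.0308, 0.0108, 0, 0, 0.3, 0, 0, 0, 0]}}

```text
time: 17.43
position: [0.6076, -0.0261, 0.2038]
tool_rot: [0.745, 0.667, 0.0, 0.002]
ft_force: [0.3, 0.9, 0.2]
grip_width: 0.0305
grip_force: 0.0
```

>>> {"fn": "servo_tool", "kwargs": {"rows": [0.3, 0, 0, 0.03, 0, 0.3, 0, 0, 0.03, 0, 0.3, 0, 0, 0.03, 0, 0.3, 0, 0, 0.02, 0, 0.3, 0, 0, 0, 0]}}

```text
time: 17.85
position: [0.6017, -0.0189, 0.0892]
tool_rot: [0.743, 0.669, -0.003, -0.004]
ft_force: [-1.0, 1.0, -0.7]
grip_width: 0.0303
grip_force: 0.0
```

```bash
python3 - <<'E'
from h import *
p=snap('side','side2')
cv2.imwrite('pics/c2.png',cv2.resize(cv2.imread('pics/side2.png')[130:330,200:460],(780,600)))
o=robot.get_obs();print(o['position'],o['tool_rot'],o['time'])
E
```

```text
[ 0.60338702 -0.01913603  0.09144172] [ 0.74319869  0.66906494 -0.00158839 -0.00229827] 17.9
```

View pics/c2.png

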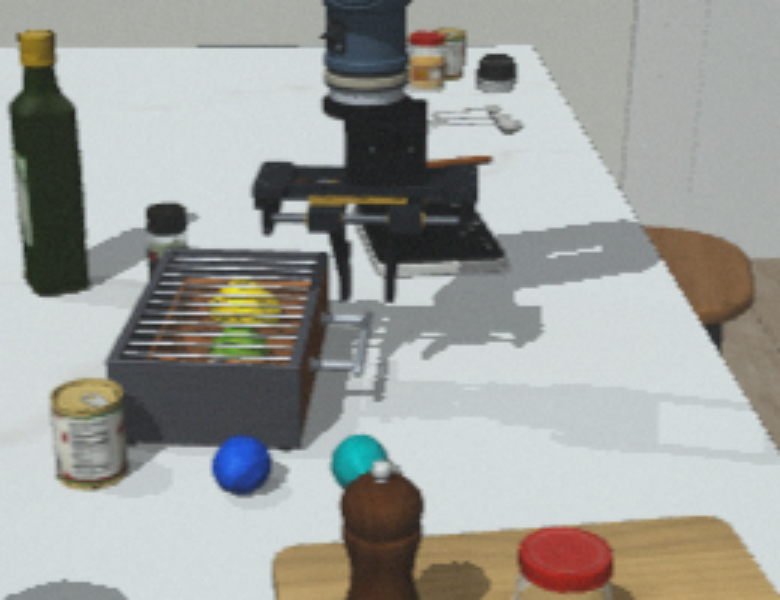

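The crop shows the fingers at columns 345 and 390, straddling the bar at about 367. I descend and grip.

>>> {"fn": "servo_tool", "kwargs": {"rows": [0.3, 0, 0, 0.02, 0, 0.3, 0, 0, 0.02, 0, 0.3, 0, 0, 0.02, 0, 0.3, 0, 0, 0.008, 0, 0.3, 0, 0, 0, 0]}}

```text
time: 18.32
position: [0.605, -0.0195, 0.0252]
tool_rot: [0.743, 0.669, -0.0, -0.001]
ft_force: [0.1, 1.2, 0.9]
grip_width: 0.0307
grip_force: 0.0
```

>>> {"fn": "servo_tool", "kwargs": {"rows": [0.5, 0, 0, 0, 0, 0.8, 0, 0, 0, 0, 1, 0, 0, 0, 0, 1, 0, 0, 0, 0, 1, 0, 0, 0, 0]}}

```text
time: 18.73
position: [0.606, -0.0199, 0.0267]
tool_rot: [0.743, 0.669, 0.001, 0.001]
ft_force: [-0.7, 0.3, 3.9]
grip_width: 0.0086
grip_force: 25.0
```

>>> {"fn": "servo_tool", "kwargs": {"rows": [1, 0, -0.004, 0, 0, 1, 0, -0.01, 0, 0, 1, 0, -0.015, 0, 0, 1, 0, -0.015, 0, 0, 1, 0, -0.015, 0, 0]}}

```text
time: 19.15
position: [0.548, -0.0139, 0.0267]
tool_rot: [0.743, 0.669, 0.002, 0.002]
ft_force: [3.0, 0.4, 3.2]
grip_width: 0.009
grip_force: 25.0
```

>>> {"fn": "servo_tool", "kwargs": {"rows": [1, 0, -0.018, 0, 0, 1, 0, -0.018, 0, 0, 1, 0, -0.018, 0, 0, 1, 0, -0.018, 0, 0, 1, 0, -0.01, 0, 0]}}

```text
time: 19.57
position: [0.464, -0.0051, 0.0267]
tool_rot: [0.743, 0.669, 0.0, 0.001]
ft_force: [1.7, -0.1, 5.8]
grip_width: 0.0087
grip_force: 25.0
```

>>> {"fn": "servo_tool", "kwargs": {"rows": [1, 0, 0, 0, 0, 0.7, 0, 0, 0, 0, 0.3, 0, 0, 0, 0, 0.3, 0, 0, 0, 0, 0.3, 0, 0, 0, 0]}}

```text
time: 19.98
position: [0.4651, -0.005, 0.0255]
tool_rot: [0.743, 0.669, 0.0, 0.0]
ft_force: [-0.5, 1.0, -0.3]
grip_width: 0.025
grip_force: 0.0
```

>>> {"fn": "servo_tool", "kwargs": {"rows": [0.3, 0, 0, -0.01, 0, 0.3, 0, 0, -0.03, 0, 0.3, 0, 0, -0.04, 0, 0.3, 0, 0, -0.04, 0, 0, 0, 0, -0.04, 0]}}

```text
time: 20.4
position: [0.4642, -0.0048, 0.1875]
tool_rot: [0.743, 0.669, -0.0, -0.001]
ft_force: [1.1, -0.3, -0.5]
grip_width: 0.0328
grip_force: 0.0
```

>>> {"fn": "servo_tool", "kwargs": {"rows": [-0.5, -0.04, 0, 0, 0, -0.5, -0.04, 0, 0, 0, -0.5, -0.04, 0, 0, 0, -0.5, -0.04, 0, 0, 0, -0.5, -0.04, 0, 0, 0]}}

```text
time: 20.82
position: [0.4435, -0.2054, 0.1864]
tool_rot: [0.743, 0.669, 0.0, 0.0]
ft_force: [0.7, -0.2, -0.2]
grip_width: 0.0607
grip_force: 0.0
```

```bash
python3 - <<'E'
from h import *
for c in('side','top'):
    p=snap(c,c+'3')
    for n in('drawer_handle','garlic_center','lime_center','lemon_center','fruit_unit'):print(c,n,[(np.round(d['at'],4),round(d['score'],2),proj(p,d['at'])[0].round().tolist()) for d in robot.place_of(p,n)[:4]])
cv2.imwrite('pics/c3.png',cv2.resize(cv2.imread('pics/top3.png')[140:320,210:450],(800,600)))
o=robot.get_obs();print(o['position'],o['tool_rot'],o['time'],o['grip_width'])
E
```

```text
side drawer_handle [(array([ 0.4639, -0.0052,  0.0454]), 0.58, [373.0, 245.0]), (array([0.613 , 0.4254, 0.0969]), 0.4, [325.0, 319.0])]
side garlic_center [(array([0.5887, 0.0586, 0.0445]), 0.61, [328.0, 256.0]), (array([ 0.4615, -0.0064,  0.0428]), 0.48, [374.0, 245.0]), (array([0.5018, 0.4245, 0.0656]), 0.35, [385.0, 332.0]), (array([ 0.5694, -0.0974,  0.0373]), 0.2, [332.0, 234.0])]
side lime_center [(array([0.6116, 0.1651, 0.0268]), 0.62, [320.0, 283.0]), (array([0.7114, 0.1665, 0.0237]), 0.59, [278.0, 285.0]), (array([ 0.5745, -0.0234,  0.0293]), 0.5, [332.0, 248.0])]
side lemon_center [(array([ 0.5698, -0.0972,  0.0339]), 0.83, [332.0, 235.0]), (array([ 0.7282, -0.0318,  0.0009]), 0.54, [275.0, 256.0])]
side fruit_unit [(array([ 0.7275, -0.0326, -0.0036]), 0.87, [276.0, 258.0])]
top drawer_handle [(array([ 0.4629, -0.0041,  0.0414]), 0.67, [315.0, 298.0])]
top garlic_center [(array([0.5892, 0.0576, 0.0392]), 0.76, [289.0, 245.0])]
top lime_center [(array([0.6131, 0.1623, 0.0175]), 0.85, [246.0, 237.0]), (array([ 0.5726, -0.0146,  0.0304]), 0.78, [319.0, 253.0]), (array([0.7042, 0.1635, 0.0239]), 0.77, [246.0, 200.0]), (array([ 0.6808, -0.2274,  0.0251]), 0.76, [406.0, 209.0])]
top lemon_center [(array([ 0.5722, -0.0934,  0.0384]), 0.85, [353.0, 252.0])]
top fruit_unit [(array([ 7.265e-01, -3.360e-02, -6.000e-04]), 0.84, [326.0, 194.0])]
[ 0.44424149 -0.20286372  0.18560684] [ 7.42532783e-01  6.69809712e-01 -4.62153929e-06 -1.29186629e-04] 21.4167 0.06552755479918118
```

View pics/c3.png

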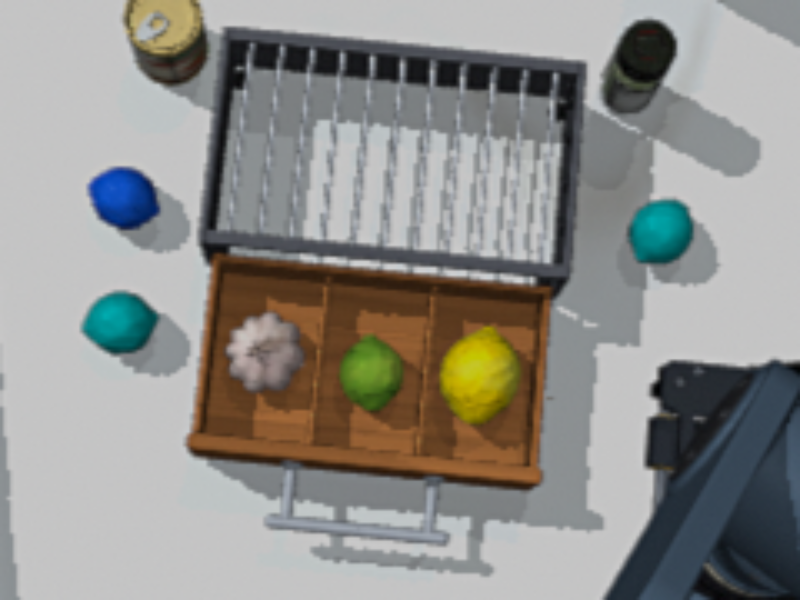

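The crop shows the drawer open with the garlic at (265,352), the green lime at (372,373) and the lemon at (481,375). The green one is the lime meant: the turquoise and blue ones at (120,322), (123,196) and (661,230) lie outside and have the wrong colour. I pick the garlic next.

>>> {"fn": "servo_tool", "kwargs": {"rows": [-0.7, 0.0344, 0.01445, 0, 0, -0.7, 0.0344, 0.01445, 0, 0, -0.7, 0.0344, 0.01445, 0, 0, -0.7, 0.0344, 0.01445, 0, 0, -0.7, 0.0344, 0.01445, 0, 0], "newtons": 15}}

```text
time: 21.83
position: [0.5345, -0.0384, 0.1856]
tool_rot: [0.743, 0.669, -0.0, 0.0]
ft_force: [1.1, -0.6, 0.1]
grip_width: 0.0739
grip_force: 0.0
```

>>> {"fn": "servo_tool", "kwargs": {"rows": [-0.7, 0.0344, 0.01445, 0, 0, -0.7, 0.0344, 0.01445, 0, 0, -0.7, 0.0344, 0.01445, 0, 0, -0.7, 0, 0, 0, 0, -0.7, 0, 0, 0.03, 0]}}

```text
time: 22.25
position: [0.5931, 0.0602, 0.1603]
tool_rot: [0.741, 0.671, 0.005, 0.005]
ft_force: [0.7, -0.8, -1.4]
grip_width: 0.0741
grip_force: 0.0
```

>>> {"fn": "servo_tool", "kwargs": {"rows": [-0.7, 0, 0, 0.03, 0, -0.7, 0, 0, 0.03, 0, -0.7, 0, 0, 0.02, 0, -0.7, 0, 0, 0, 0, -0.7, 0, 0, 0, 0]}}

```text
time: 22.67
position: [0.5868, 0.0579, 0.0746]
tool_rot: [0.743, 0.669, -0.001, -0.001]
ft_force: [0.6, 0.6, -0.3]
grip_width: 0.0739
grip_force: 0.0
```

>>> {"fn": "servo_tool", "kwargs": {"rows": [-0.7, 0, 0, 0.02, 0, -0.7, 0, 0, 0.02, 0, -0.7, 0, 0, 0.015, 0, -0.7, 0, 0, 0, 0, -0.5, 0, 0, 0, 0]}}

```text
time: 23.08
position: [0.5886, 0.0576, 0.0217]
tool_rot: [0.743, 0.669, 0.0, 0.001]
ft_force: [0.7, 0.3, 0.5]
grip_width: 0.0717
grip_force: 0.0
```

>>> {"fn": "servo_tool", "kwargs": {"rows": [-0.3, 0, 0, 0, 0, 0, 0, 0, 0, 0, 0.5, 0, 0, 0, 0, 1, 0, 0, 0, 0, 1, 0, 0, 0, 0]}}

```text
time: 23.5
position: [0.5893, 0.0576, 0.0223]
tool_rot: [0.743, 0.669, 0.001, 0.001]
ft_force: [0.1, -0.6, 6.4]
grip_width: 0.0579
grip_force: 15.0
```

>>> {"fn": "servo_tool", "kwargs": {"rows": [1, 0, 0, -0.01, 0, 1, 0, 0, -0.02, 0, 1, 0, 0, -0.03, 0, 1, 0, 0, -0.03, 0, 1, 0, 0, -0.03, 0]}}

```text
time: 23.92
position: [0.587, 0.0577, 0.142]
tool_rot: [0.743, 0.669, -0.0, -0.001]
ft_force: [1.3, -0.3, 0.0]
grip_width: 0.0577
grip_force: 15.0
```

>>> {"fn": "servo_tool", "kwargs": {"rows": [1, -0.018, -0.0014, 0, 0, 1, -0.032, -0.0014, 0, 0, 1, -0.032, -0.0014, 0, 0, 1, -0.032, -0.0014, 0, 0, 1, -0.032, -0.0014, 0, 0]}}

```text
time: 24.33
position: [0.5649, -0.0878, 0.1413]
tool_rot: [0.743, 0.669, 0.0, 0.0]
ft_force: [0.1, 0.4, -0.8]
grip_width: 0.0579
grip_force: 15.0
```

>>> {"fn": "servo_tool", "kwargs": {"rows": [1, -0.032, -0.0014, 0, 0, 1, -0.032, -0.0014, 0, 0, 1, -0.032, -0.0014, 0, 0, 1, -0.032, -0.0014, 0, 0, 1, -0.032, -0.0014, 0, 0]}}

```text
time: 24.75
position: [0.5411, -0.2464, 0.1411]
tool_rot: [0.743, 0.669, -0.0, -0.0]
ft_force: [0.8, 0.3, -0.2]
grip_width: 0.0575
grip_force: 15.0
```

>>> {"fn": "servo_tool", "kwargs": {"rows": [1, -0.032, -0.0014, 0, 0, 1, -0.032, -0.0014, 0, 0, 1, -0.032, -0.0014, 0, 0, 1, -0.03, -0.0014, 0, 0, 1, -0.014, 0, 0, 0]}}

```text
time: 25.17
position: [0.5208, -0.3879, 0.1412]
tool_rot: [0.744, 0.668, -0.001, 0.001]
ft_force: [0.4, 0.2, -0.7]
grip_width: 0.0575
grip_force: 15.0
```

>>> {"fn": "servo_tool", "kwargs": {"rows": [1, 0, 0, 0.02, 0, 1, 0, 0, 0.03, 0, 1, 0, 0, 0.03, 0, 1, 0, 0, 0.02, 0, 1, 0, 0, 0.005, 0]}}

```text
time: 25.58
position: [0.5193, -0.3806, 0.0324]
tool_rot: [0.743, 0.669, -0.0, -0.005]
ft_force: [-6.0, 4.5, 14.9]
grip_width: 0.0575
grip_force: 15.0
```

>>> {"fn": "servo_tool", "kwargs": {"rows": [1, 0, 0, 0.002, 0, 1, 0, 0, 0.002, 0, 1, 0, 0, 0, 0]}}

```text
time: 25.83
position: [0.5223, -0.3837, 0.0328]
tool_rot: [0.743, 0.669, 0.0, 0.001]
ft_force: [-0.2, 0.6, -0.7]
grip_width: 0.0578
grip_force: 15.0
```

>>> {"fn": "servo_tool", "kwargs": {"rows": [0, 0, 0, 0, 0, -0.4, 0, 0, 0, 0, -0.7, 0, 0, 0, 0, -0.7, 0, 0, 0, 0, -0.7, 0, 0, -0.01, 0]}}

```text
time: 26.25
position: [0.5207, -0.3829, 0.0403]
tool_rot: [0.743, 0.669, -0.0, -0.002]
ft_force: [0.1, -0.5, -0.7]
grip_width: 0.0709
grip_force: 0.0
```

>>> {"fn": "servo_tool", "kwargs": {"rows": [-0.7, 0, 0, -0.03, 0, -0.7, 0, 0, -0.04, 0, -0.7, 0, 0, -0.04, 0, -0.6, 0.0308, 0.0011, 0, 0, -0.6, 0.0308, 0.0011, 0, 0]}}

```text
time: 26.67
position: [0.5324, -0.3258, 0.1562]
tool_rot: [0.744, 0.668, 0.001, 0.005]
ft_force: [0.9, 1.4, -1.4]
grip_width: 0.0707
grip_force: 0.0
```

>>> {"fn": "servo_tool", "kwargs": {"rows": [-0.6, 0.0308, 0.0011, 0, 0, -0.6, 0.0308, 0.0011, 0, 0, -0.6, 0.0308, 0.0011, 0, 0, -0.6, 0.0308, 0.0011, 0, 0, -0.6, 0.0308, 0.0011, 0, 0]}}

```text
time: 27.08
position: [0.5521, -0.1689, 0.1525]
tool_rot: [0.743, 0.669, 0.0, 0.001]
ft_force: [-0.1, 0.4, -0.6]
grip_width: 0.0697
grip_force: 0.0
```

>>> {"fn": "servo_tool", "kwargs": {"rows": [-0.6, 0.0308, 0.0011, 0, 0, -0.6, 0.0308, 0.0011, 0, 0, -0.6, 0.0308, 0.0011, 0, 0, -0.6, 0.0308, 0.0011, 0, 0, -0.6, 0.0308, 0.0011, 0, 0]}}

```text
time: 27.5
position: [0.5737, -0.0162, 0.1525]
tool_rot: [0.743, 0.669, 0.0, 0.0]
ft_force: [1.1, 0.2, -0.5]
grip_width: 0.0696
grip_force: 0.0
```

```bash
python3 - <<'E'
from h import *
for c in('side','top'):
    p=snap(c,c+'4')
    for n in('garlic_center','lime_center','kitchen_scale'):print(c,n,[(np.round(d['at'],4),round(d['score'],2),proj(p,d['at'])[0].round().tolist()) for d in robot.place_of(p,n)[:4]])
o=robot.get_obs();print(o['position'],o['tool_rot'],o['time'],o['grip_width'])
E
```

```text
side garlic_center [(array([ 0.5743, -0.0219,  0.0293]), 0.73, [332.0, 248.0]), (array([ 0.5221, -0.3837,  0.0543]), 0.53, [341.0, 196.0])]
side lime_center [(array([0.7072, 0.1676, 0.0242]), 0.77, [280.0, 285.0]), (array([0.6121, 0.1641, 0.0228]), 0.58, [320.0, 284.0]), (array([ 0.572 , -0.022 ,  0.0311]), 0.53, [333.0, 247.0])]
side kitchen_scale [(array([ 0.5217, -0.3814,  0.0013]), 0.79, [341.0, 211.0])]
top garlic_center [(array([ 0.5175, -0.3856,  0.0494]), 0.63, [478.0, 274.0])]
top lime_center [(array([0.7076, 0.1594, 0.0299]), 0.86, [248.0, 198.0]), (array([ 0.6802, -0.2288,  0.0257]), 0.86, [407.0, 209.0])]
top kitchen_scale [(array([ 0.5232, -0.3839,  0.0026]), 0.89, [471.0, 274.0])]
[ 0.5735634  -0.01896202  0.15179973] [7.43708098e-01 6.68504457e-01 3.21461104e-05 2.34690526e-04] 27.9 0.06986094567067765
```

>>> {"fn": "servo_tool", "kwargs": {"rows": [-0.6, 0, 0, 0.025, 0, -0.6, 0, 0, 0.03, 0, -0.6, 0, 0, 0.03, 0, -0.6, 0, 0, 0.02, 0, -0.6, 0, 0, 0.015, 0]}}

```text
time: 28.32
position: [0.5723, -0.0188, 0.0294]
tool_rot: [0.744, 0.668, -0.001, -0.001]
ft_force: [-0.2, -0.5, 1.2]
grip_width: 0.0695
grip_force: 0.0
```

>>> {"fn": "servo_tool", "kwargs": {"rows": [-0.6, 0, 0, 0.014, 0, -0.6, 0, 0, 0, 0, -0.3, 0, 0, 0, 0, 0, 0, 0, 0, 0, 0.4, 0, 0, 0, 0]}}

```text
time: 28.73
position: [0.5744, -0.0183, 0.0187]
tool_rot: [0.743, 0.669, 0.001, 0.001]
ft_force: [0.6, 0.7, -0.4]
grip_width: 0.0569
grip_force: 0.3
```

>>> {"fn": "servo_tool", "kwargs": {"rows": [0.8, 0, 0, 0, 0, 1, 0, 0, 0, 0, 1, 0, 0, 0, 0, 1, 0, 0, 0, 0]}}

```text
time: 29.07
position: [0.5745, -0.0181, 0.0186]
tool_rot: [0.743, 0.669, 0.001, 0.001]
ft_force: [0.3, -1.1, 5.0]
grip_width: 0.0537
grip_force: 15.0
```

>>> {"fn": "servo_tool", "kwargs": {"rows": [1, 0, 0, -0.01, 0, 1, 0, 0, -0.02, 0, 1, 0, 0, -0.03, 0, 1, 0, 0, -0.03, 0, 1, 0, 0, -0.03, 0]}}

```text
time: 29.48
position: [0.5724, -0.0171, 0.1387]
tool_rot: [0.743, 0.669, -0.0, -0.001]
ft_force: [1.0, -0.6, -0.3]
grip_width: 0.0531
grip_force: 15.0
```

>>> {"fn": "servo_tool", "kwargs": {"rows": [1, 0.016, -0.0093, 0, 0, 1, 0.029, -0.017, 0, 0, 1, 0.029, -0.017, 0, 0, 1, 0.029, -0.017, 0, 0, 1, 0.029, -0.017, 0, 0]}}

```text
time: 29.9
position: [0.5089, 0.123, 0.1379]
tool_rot: [0.743, 0.669, -0.0, -0.0]
ft_force: [0.7, 0.1, -0.8]
grip_width: 0.0536
grip_force: 15.0
```

>>> {"fn": "servo_tool", "kwargs": {"rows": [1, 0.029, -0.017, 0, 0, 1, 0.029, -0.017, 0, 0, 1, 0.029, -0.017, 0, 0, 1, 0.029, -0.017, 0, 0, 1, 0.029, -0.017, 0, 0]}}

```text
time: 30.32
position: [0.4393, 0.2762, 0.1379]
tool_rot: [0.743, 0.669, -0.0, -0.0]
ft_force: [0.1, -0.1, -1.0]
grip_width: 0.0533
grip_force: 15.0
```

>>> {"fn": "servo_tool", "kwargs": {"rows": [1, 0.029, -0.017, 0, 0, 1, 0.014, -0.0082, 0, 0, 1, 0, 0, 0, 0, 1, 0, 0, 0.02, 0, 1, 0, 0, 0.03, 0]}}

```text
time: 30.73
position: [0.4225, 0.3215, 0.0898]
tool_rot: [0.743, 0.67, 0.004, 0.001]
ft_force: [0.6, -0.6, -0.6]
grip_width: 0.0536
grip_force: 15.0
```

>>> {"fn": "servo_tool", "kwargs": {"rows": [1, 0, 0, 0.03, 0, 1, 0, 0, 0.018, 0, 1, 0, 0, 0.005, 0, 1, 0, 0, 0.002, 0, 1, 0, 0, 0, 0]}}

```text
time: 31.15
position: [0.4208, 0.3199, 0.0328]
tool_rot: [0.743, 0.669, -0.0, 0.0]
ft_force: [0.2, -0.3, -0.3]
grip_width: 0.0536
grip_force: 15.0
```

>>> {"fn": "servo_tool", "kwargs": {"rows": [1, 0, 0, 0.002, 0, 1, 0, 0, 0.001, 0, 1, 0, 0, 0, 0]}}

```text
time: 31.4
position: [0.421, 0.3204, 0.0305]
tool_rot: [0.743, 0.669, 0.001, 0.0]
ft_force: [-0.3, -0.4, -0.8]
grip_width: 0.0533
grip_force: 15.0
```

>>> {"fn": "servo_tool", "kwargs": {"rows": [1, 0, 0, 0.001, 0, 1, 0, 0, 0.001, 0, 1, 0, 0, 0, 0]}}

```text
time: 31.65
position: [0.4211, 0.3206, 0.0299]
tool_rot: [0.743, 0.669, 0.001, 0.0]
ft_force: [-2.4, -1.4, 13.4]
grip_width: 0.054
grip_force: 15.0
```

>>> {"fn": "servo_tool", "kwargs": {"rows": [0.2, 0, 0, 0, 0, -0.2, 0, 0, 0, 0, -0.6, 0, 0, 0, 0, -0.6, 0, 0, 0, 0, -0.6, 0, 0, -0.01, 0]}}

```text
time: 32.07
position: [0.4197, 0.3198, 0.0371]
tool_rot: [0.743, 0.669, -0.001, -0.0]
ft_force: [0.0, 0.0, -0.8]
grip_width: 0.0653
grip_force: 0.0
```

>>> {"fn": "servo_tool", "kwargs": {"rows": [-0.6, 0, 0, -0.03, 0, -0.6, 0, 0, -0.04, 0, -0.6, 0, 0, -0.04, 0, -0.2, 0, 0, -0.04, 0, 0.3, -0.0319, 0.0077, 0, 0]}}

```text
time: 32.48
position: [0.4299, 0.2934, 0.1959]
tool_rot: [0.742, 0.671, 0.01, 0.002]
ft_force: [2.2, 0.2, 0.9]
grip_width: 0.0627
grip_force: 0.0
```

>>> {"fn": "servo_tool", "kwargs": {"rows": [0.3, -0.0319, 0.0077, 0, 0, 0.3, -0.0319, 0.0077, 0, 0, 0.3, -0.0319, 0.0077, 0, 0, 0.3, -0.0319, 0.0077, 0, 0, 0.3, -0.0319, 0.0077, 0, 0]}}

```text
time: 32.9
position: [0.4463, 0.1236, 0.1883]
tool_rot: [0.743, 0.669, 0.0, 0.0]
ft_force: [-0.3, -0.5, 0.2]
grip_width: 0.0335
grip_force: 0.0
```

>>> {"fn": "servo_tool", "kwargs": {"rows": [0.3, -0.0319, 0.0077, 0, 0, 0.3, -0.0319, 0.0077, 0, 0, 0.3, -0.0319, 0.0077, 0, 0, 0.3, -0.0319, 0.0077, 0, 0, 0.3, 0, 0, 0, 0]}}

```text
time: 33.32
position: [0.4659, -0.0103, 0.1884]
tool_rot: [0.745, 0.667, 0.0, 0.002]
ft_force: [0.7, -0.2, 0.0]
grip_width: 0.0305
grip_force: 0.0
```

```bash
python3 - <<'E'
from h import *
for c in('side','top'):
    p=snap(c,c+'5')
    for n in('lime_center','drawer_handle','garlic_center','lemon_center','mill_center','jar_center'):print(c,n,[(np.round(d['at'],4),round(d['score'],2),proj(p,d['at'])[0].round().tolist()) for d in robot.place_of(p,n)[:4]])
o=robot.get_obs();print(o['position'],o['tool_rot'],o['time'],o['grip_width'])
E
```

```text
side lime_center [(array([0.7085, 0.1697, 0.0197]), 0.71, [279.0, 287.0]), (array([0.6116, 0.1627, 0.026 ]), 0.62, [320.0, 283.0]), (array([0.417 , 0.3183, 0.0401]), 0.55, [417.0, 312.0])]
side drawer_handle [(array([ 0.4647, -0.009 ,  0.0424]), 0.58, [373.0, 245.0])]
side garlic_center [(array([ 0.5195, -0.3839,  0.0517]), 0.53, [342.0, 196.0]), (array([0.5003, 0.4264, 0.0653]), 0.24, [386.0, 333.0])]
side lemon_center [(array([ 0.5715, -0.0987,  0.0371]), 0.7, [331.0, 234.0])]
side mill_center [(array([0.6109, 0.4278, 0.0977]), 0.86, [326.0, 319.0])]
side jar_center [(array([0.4974, 0.4248, 0.0646]), 0.94, [387.0, 332.0])]
top lime_center [(array([0.6121, 0.1629, 0.0204]), 0.9, [246.0, 237.0]), (array([0.7061, 0.1604, 0.0263]), 0.77, [247.0, 199.0]), (array([ 0.6809, -0.2288,  0.0272]), 0.63, [407.0, 209.0]), (array([0.4195, 0.3219, 0.0422]), 0.58, [174.0, 318.0])]
top drawer_handle []
top garlic_center [(array([ 0.5209, -0.3843,  0.0516]), 0.74, [478.0, 272.0])]
top lemon_center [(array([ 0.5722, -0.0935,  0.0368]), 0.86, [353.0, 252.0])]
top mill_center [(array([0.6094, 0.4264, 0.0982]), 0.74, [125.0, 233.0]), (array([ 0.5716, -0.093 ,  0.0351]), 0.53, [352.0, 253.0])]
top jar_center [(array([0.4949, 0.4203, 0.0662]), 0.92, [129.0, 284.0]), (array([0.6099, 0.4263, 0.0963]), 0.3, [125.0, 232.0])]
[ 0.46366063 -0.00479345  0.18753457] [ 7.42914818e-01  6.69385966e-01 -3.45879202e-05 -3.76268736e-05] 34.0167 0.030522996324684082
```

View pics/side5.png

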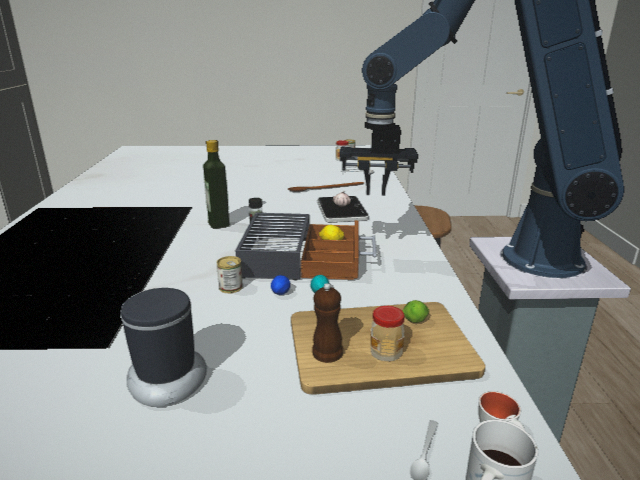

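The side view shows the garlic on the scale (342,200), the lime on the board (416,311), mill and jar standing there too, and the lemon alone in the drawer. I now close the drawer.

>>> {"fn": "servo_tool", "kwargs": {"rows": [0.3, 0, 0, 0.03, 0, 0.3, 0, 0, 0.04, 0, 0.3, 0, 0, 0.035, 0, 0.3, 0, 0, 0.02, 0, 0.3, 0, 0, 0.02, 0], "newtons": 25}}

```text
time: 34.43
position: [0.4631, -0.005, 0.0408]
tool_rot: [0.743, 0.669, -0.0, -0.001]
ft_force: [0.2, 0.4, 1.2]
grip_width: 0.0308
grip_force: 0.0
```

>>> {"fn": "servo_tool", "kwargs": {"rows": [0.3, 0, 0, 0.015, 0, 0.3, 0, 0, 0.002, 0, 0.6, 0, 0, 0, 0, 1, 0, 0, 0, 0, 1, 0, 0, 0, 0]}}

```text
time: 34.85
position: [0.4645, -0.0053, 0.0265]
tool_rot: [0.743, 0.669, 0.001, 0.001]
ft_force: [0.0, 0.1, 0.2]
grip_width: 0.0179
grip_force: 0.0
```

>>> {"fn": "servo_tool", "kwargs": {"rows": [1, 0, 0, 0, 0, 1, 0, 0.005, 0, 0, 1, 0, 0.01, 0, 0, 1, 0, 0.015, 0, 0, 1, 0, 0.015, 0, 0]}}

```text
time: 35.27
position: [0.5083, -0.0097, 0.0265]
tool_rot: [0.743, 0.669, -0.0, -0.0]
ft_force: [-2.0, -0.6, 1.1]
grip_width: 0.0085
grip_force: 25.0
```

>>> {"fn": "servo_tool", "kwargs": {"rows": [1, 0, 0.015, 0, 0, 1, 0, 0.015, 0, 0, 1, 0, 0.015, 0, 0, 1, 0, 0.015, 0, 0, 1, 0, 0.015, 0, 0]}}

```text
time: 35.68
position: [0.5835, -0.0176, 0.0265]
tool_rot: [0.743, 0.669, -0.0, -0.0]
ft_force: [-1.5, 0.8, 1.4]
grip_width: 0.0083
grip_force: 25.0
```

>>> {"fn": "servo_tool", "kwargs": {"rows": [1, 0, 0.01, 0, 0, 1, 0, 0.007, 0, 0, 1, 0, 0.003, 0, 0, 1, 0, 0.002, 0, 0, 1, 0, 0, 0, 0]}}

```text
time: 36.1
position: [0.6059, -0.0199, 0.0265]
tool_rot: [0.743, 0.669, 0.001, 0.001]
ft_force: [0.5, 1.2, 4.0]
grip_width: 0.0085
grip_force: 25.0
```

>>> {"fn": "servo_tool", "kwargs": {"rows": [1, 0, 0.002, 0, 0, 1, 0, 0.001, 0, 0, 1, 0, 0, 0, 0]}}

```text
time: 36.35
position: [0.6059, -0.0199, 0.0265]
tool_rot: [0.743, 0.669, -0.001, -0.001]
ft_force: [-4.2, 0.6, 9.1]
grip_width: 0.0088
grip_force: 25.0
```

>>> {"fn": "servo_tool", "kwargs": {"rows": [1, 0, -0.003, 0, 0, 0.6, 0, 0, 0, 0, 0.3, 0, 0, 0, 0, 0.3, 0, 0, 0, 0, 0.3, 0, 0, 0, 0]}}

```text
time: 36.77
position: [0.6045, -0.02, 0.0251]
tool_rot: [0.743, 0.669, -0.0, -0.0]
ft_force: [-0.1, -0.1, 0.2]
grip_width: 0.0263
grip_force: 0.0
```

>>> {"fn": "servo_tool", "kwargs": {"rows": [0.3, 0, 0, -0.02, 0, 0.3, 0, 0, -0.04, 0, 0.3, 0, 0, -0.04, 0, 0.3, 0, 0, -0.04, 0, 0, 0, 0, -0.04, 7]}}

```text
time: 37.18
position: [0.6042, -0.0199, 0.2067]
tool_rot: [0.783, 0.622, -0.001, -0.001]
ft_force: [0.9, -1.1, -1.1]
grip_width: 0.033
grip_force: 0.0
```

>>> {"fn": "servo_tool", "kwargs": {"rows": [-0.9, 0, 0, -0.02, 7, -0.9, 0, 0, 0, 7, -0.9, 0, 0, 0, 7, -0.9, 0, 0, 0, 7, -0.9, 0, 0, 0, 7]}}

```text
time: 37.6
position: [0.6046, -0.0199, 0.2254]
tool_rot: [0.935, 0.356, -0.0, -0.0]
ft_force: [-0.1, 0.1, -0.2]
grip_width: 0.0624
grip_force: 0.0
```

>>> {"fn": "servo_tool", "kwargs": {"rows": [-0.9, 0, 0, 0, 7, -0.9, 0, 0, 0, 7, -0.9, 0, 0, 0, 7, -0.9, 0, 0, 0, 7, -0.9, 0, 0, 0, 7]}}

```text
time: 38.02
position: [0.6045, -0.02, 0.225]
tool_rot: [0.998, 0.058, -0.001, -0.0]
ft_force: [0.1, -1.4, 0.3]
grip_width: 0.0819
grip_force: 0.0
```

>>> {"fn": "servo_tool", "kwargs": {"rows": [-0.9, 0, 0, 0, 7, -0.9, 0, 0, 0, 0, -0.9, -0.0076, -0.0318, 0, 0, -0.9, -0.0076, -0.0318, 0, 0, -0.9, -0.0076, -0.0318, 0, 0]}}

```text
time: 38.43
position: [0.5817, 0.0759, 0.2251]
tool_rot: [1.0, 0.001, -0.0, -0.0]
ft_force: [0.9, 0.5, -0.4]
grip_width: 0.0827
grip_force: 0.0
```

>>> {"fn": "servo_tool", "kwargs": {"rows": [-0.9, -0.0076, -0.0318, 0, 0, -0.9, -0.0076, -0.0318, 0, 0, -0.9, -0.0076, -0.0318, 0, 0, -0.9, -0.0076, -0.0318, 0, 0, -0.9, -0.0076, -0.0318, 0, 0]}}

```text
time: 38.85
position: [0.5433, 0.2358, 0.2253]
tool_rot: [1.0, 0.002, -0.0, 0.0]
ft_force: [-0.1, 0.6, 0.0]
grip_width: 0.0829
grip_force: 0.0
```

>>> {"fn": "servo_tool", "kwargs": {"rows": [-0.9, -0.0076, -0.0318, 0, 0, -0.9, -0.0076, -0.0318, 0, 0, -0.9, -0.0076, -0.0318, 0, 0, -0.9, -0.0076, -0.0318, 0, 0, -0.9, 0, 0, 0, 0]}}

```text
time: 39.27
position: [0.5116, 0.3671, 0.2253]
tool_rot: [1.0, 0.004, -0.0, -0.002]
ft_force: [0.5, 0.0, 0.3]
grip_width: 0.0827
grip_force: 0.0
```

```bash
python3 - <<'E'
from h import *
for c in('top','side'):
    p=snap(c,c+'6')
    for n in('drawer_handle','lemon_center','jar_center','mill_center'):print(c,n,[(np.round(d['at'],4),round(d['score'],2)) for d in robot.place_of(p,n)[:2]])
o=robot.get_obs();print(o['position'],o['tool_rot'],o['time'],o['grip_width'],o['q'])
E
```

```text
top drawer_handle [(array([ 0.6044, -0.0213,  0.0424]), 0.78)]
top lemon_center [(array([ 0.7148, -0.1091,  0.0378]), 0.77)]
top jar_center [(array([0.4949, 0.4193, 0.0649]), 0.88)]
top mill_center [(array([0.6097, 0.4258, 0.0964]), 0.78)]
side drawer_handle [(array([ 0.6072, -0.0227,  0.0456]), 0.59)]
side lemon_center [(array([ 0.7111, -0.1113,  0.0353]), 0.74)]
side jar_center [(array([0.5001, 0.4246, 0.0634]), 0.94)]
side mill_center [(array([0.6134, 0.4274, 0.0971]), 0.76)]
[0.51416655 0.36069483 0.22563045] [ 9.99999819e-01 -6.00238657e-04  2.24271482e-06  4.08001059e-05] 39.7667 0.08229818140774896 [ 4.34112617e-01  5.28471958e-01  1.42120969e+00 -8.16926255e-05
  1.19194131e+00  2.00613964e+00]
```

>>> {"fn": "servo_tool", "kwargs": {"rows": [-0.9, -0.0072, -0.0316, 0, 0, -0.9, -0.0072, -0.0316, 0, 0, -0.9, 0, 0, 0, 0, -0.9, 0, 0, 0.03, 0, -0.9, 0, 0, 0.03, 0]}}

```text
time: 40.18
position: [0.5011, 0.4261, 0.1674]
tool_rot: [1.0, 0.001, 0.003, -0.002]
ft_force: [-0.7, 0.8, -0.6]
grip_width: 0.0828
grip_force: 0.0
```

>>> {"fn": "servo_tool", "kwargs": {"rows": [-0.9, 0, 0, 0.03, 0, -0.9, 0, 0, 0.03, 0, -0.9, 0, 0, 0.025, 0, -0.9, 0, 0, 0.015, 0, -0.9, 0, 0, 0.012, 0]}}

```text
time: 40.6
position: [0.4987, 0.4237, 0.0514]
tool_rot: [1.0, -0.0, -0.001, 0.001]
ft_force: [-0.5, -1.0, 0.0]
grip_width: 0.0827
grip_force: 0.0
```

>>> {"fn": "servo_tool", "kwargs": {"rows": [-0.9, 0, 0, 0, 0, -0.4, 0, 0, 0, 0, 0, 0, 0, 0, 0, 0.5, 0, 0, 0, 0, 1, 0, 0, 0, 0]}}

```text
time: 41.02
position: [0.5002, 0.4254, 0.0551]
tool_rot: [1.0, 0.0, 0.001, -0.001]
ft_force: [-0.0, -0.4, 0.4]
grip_width: 0.0637
grip_force: 0.0
```

>>> {"fn": "servo_tool", "kwargs": {"rows": [1, 0, 0, 0, 0, 1, 0, 0, 0, 0, 1, 0, 0, 0, 0]}}

```text
time: 41.27
position: [0.5001, 0.4249, 0.055]
tool_rot: [1.0, 0.0, 0.001, -0.0]
ft_force: [-1.2, -2.1, 5.9]
grip_width: 0.0594
grip_force: 24.8
```

>>> {"fn": "servo_tool", "kwargs": {"rows": [1, 0, 0, -0.01, 0, 1, 0, 0, -0.02, 0, 1, 0, 0, -0.03, 0, 1, 0.002, 0.015, 0, 0, 1, 0.002, 0.03, 0, 0]}}

```text
time: 41.68
position: [0.505, 0.383, 0.1157]
tool_rot: [1.0, 0.002, 0.003, -0.002]
ft_force: [1.3, -0.8, -3.4]
grip_width: 0.0597
grip_force: 24.8
```

>>> {"fn": "servo_tool", "kwargs": {"rows": [1, 0.002, 0.032, 0, 0, 1, 0.002, 0.032, 0, 0, 1, 0.002, 0.032, 0, 0, 1, 0.002, 0.032, 0, 0, 1, 0.002, 0.032, 0, 0]}}

```text
time: 42.1
position: [0.5122, 0.2178, 0.1128]
tool_rot: [1.0, 0.0, -0.001, 0.0]
ft_force: [0.7, -0.3, -2.9]
grip_width: 0.0598
grip_force: 24.8
```

>>> {"fn": "servo_tool", "kwargs": {"rows": [1, 0.002, 0.032, 0, 0, 1, 0.002, 0.032, 0, 0, 1, 0.002, 0.032, 0, 0, 1, 0.002, 0.032, 0, 0, 1, 0.002, 0.032, 0, 0]}}

```text
time: 42.52
position: [0.5222, 0.058, 0.113]
tool_rot: [1.0, -0.0, -0.001, -0.0]
ft_force: [0.6, -0.3, -2.4]
grip_width: 0.0599
grip_force: 24.8
```

>>> {"fn": "servo_tool", "kwargs": {"rows": [1, 0.002, 0.032, 0, 0, 1, 0.002, 0.032, 0, 0, 1, 0.002, 0.032, 0, 0, 1, 0.002, 0.025, 0, 0, 1, 0, 0.012, 0, 0]}}

```text
time: 42.93
position: [0.5315, -0.0768, 0.1132]
tool_rot: [1.0, -0.002, 0.0, 0.001]
ft_force: [1.2, -0.4, -3.3]
grip_width: 0.0594
grip_force: 24.8
```

>>> {"fn": "servo_tool", "kwargs": {"rows": [1, 0, 0, 0, 0, 1, 0, 0, 0.02, 0, 1, 0, 0, 0.03, 0, 1, 0, 0, 0.022, 0, 1, 0, 0, 0, 0]}}

```text
time: 43.35
position: [0.5272, -0.0707, 0.0377]
tool_rot: [1.0, 0.0, -0.005, -0.002]
ft_force: [-1.1, 0.4, -3.9]
grip_width: 0.0595
grip_force: 24.8
```

>>> {"fn": "servo_tool", "kwargs": {"rows": [1, 0, 0, 0, 0, 1, 0, 0, 0.003, 0, 1, 0, 0, 0.002, 0, 1, 0, 0, 0, 0]}}

```text
time: 43.68
position: [0.532, -0.073, 0.0375]
tool_rot: [1.0, 0.0, 0.001, 0.0]
ft_force: [1.1, 0.1, -3.9]
grip_width: 0.0595
grip_force: 24.8
```

>>> {"fn": "servo_tool", "kwargs": {"rows": [1, 0, 0, 0.002, 0, 1, 0, 0, 0.001, 0, 1, 0, 0, 0, 0]}}

```text
time: 43.93
position: [0.5314, -0.0732, 0.0338]
tool_rot: [1.0, -0.0, 0.0, 0.0]
ft_force: [0.2, -0.3, -3.9]
grip_width: 0.0597
grip_force: 24.8
```

>>> {"fn": "servo_tool", "kwargs": {"rows": [1, 0, 0, 0.001, 0, 1, 0, 0, 0, 0]}}

```text
time: 44.1
position: [0.5314, -0.0732, 0.0333]
tool_rot: [1.0, 0.0, 0.0, 0.0]
ft_force: [-0.6, 0.6, 4.1]
grip_width: 0.0597
grip_force: 24.8
```

>>> {"fn": "servo_tool", "kwargs": {"rows": [0, 0, 0, 0, 0, -0.5, 0, 0, 0, 0, -0.9, 0, 0, 0, 0, -0.9, 0, 0, 0, 0, -0.9, 0, 0, 0, 0]}}

```text
time: 44.52
position: [0.5315, -0.0733, 0.0324]
tool_rot: [1.0, -0.0, 0.0, 0.0]
ft_force: [-0.3, 0.0, 0.5]
grip_width: 0.0775
grip_force: 0.0
```

>>> {"fn": "servo_tool", "kwargs": {"rows": [-0.9, 0, 0, -0.01, 0, -0.9, 0, 0, -0.04, 0, -0.9, 0, 0, -0.04, 0, -0.9, 0, 0, -0.04, 0, -1, 0, 0, -0.04, 0]}}

```text
time: 44.93
position: [0.5308, -0.073, 0.2048]
tool_rot: [1.0, -0.0, -0.0, -0.0]
ft_force: [0.5, -0.6, -0.7]
grip_width: 0.0847
grip_force: 0.0
```

>>> {"fn": "servo_tool", "kwargs": {"rows": [-1, 0, 0, -0.03, 0, -1, 0.0049, -0.0313, 0, 0, -1, 0.0049, -0.0313, 0, 0, -1, 0.0049, -0.0313, 0, 0, -1, 0.0049, -0.0313, 0, 0]}}

```text
time: 45.35
position: [0.5508, 0.0531, 0.2337]
tool_rot: [1.0, -0.0, 0.001, 0.0]
ft_force: [1.0, -0.9, 0.2]
grip_width: 0.0869
grip_force: 0.0
```

>>> {"fn": "servo_tool", "kwargs": {"rows": [-1, 0.0049, -0.0313, 0, 0, -1, 0.0049, -0.0313, 0, 0, -1, 0.0049, -0.0313, 0, 0, -1, 0.0049, -0.0313, 0, 0, -1, 0.0049, -0.0313, 0, 0]}}

```text
time: 45.77
position: [0.5751, 0.2101, 0.2332]
tool_rot: [1.0, 0.0, 0.0, 0.0]
ft_force: [1.1, -0.1, -0.1]
grip_width: 0.087
grip_force: 0.0
```

>>> {"fn": "servo_tool", "kwargs": {"rows": [-1, 0.0049, -0.0313, 0, 0, -1, 0.0049, -0.0313, 0, 0, -1, 0.0049, -0.0313, 0, 0, -1, 0.0049, -0.0313, 0, 0, -1, 0.0049, -0.0313, 0, 0]}}

```text
time: 46.18
position: [0.5996, 0.3666, 0.2332]
tool_rot: [1.0, 0.0, -0.0, 0.0]
ft_force: [0.2, -0.2, 0.1]
grip_width: 0.087
grip_force: 0.0
```

>>> {"fn": "servo_tool", "kwargs": {"rows": [-1, 0.0049, -0.0313, 0, 0, -1, 0.0049, -0.0313, 0, 0, -1, 0, 0, 0, 0, -1, 0, 0, 0, 0]}}

```text
time: 46.52
position: [0.6089, 0.4292, 0.2323]
tool_rot: [1.0, 0.001, -0.0, 0.0]
ft_force: [-0.2, -0.1, 0.4]
grip_width: 0.0867
grip_force: 0.0
```

```bash
python3 - <<'E'
from h import *
for c in('top','side'):
    p=snap(c)
    for n in('jar_center','mill_center'):print(c,n,[(np.round(d['at'],4),round(d['score'],2)) for d in robot.place_of(p,n)[:2]])
o=robot.get_obs();print(o['position'],o['tool_rot'],o['time'],o['grip_width'])
E
```

```text
top jar_center [(array([ 0.5288, -0.0746,  0.0468]), 0.92), (array([ 0.517 , -0.3843,  0.0502]), 0.47)]
top mill_center [(array([0.6113, 0.4237, 0.0955]), 0.84)]
side jar_center [(array([ 0.531 , -0.0706,  0.0451]), 0.64), (array([ 5.214e-01, -3.849e-01, -3.000e-04]), 0.63)]
side mill_center [(array([0.6117, 0.4251, 0.096 ]), 0.72)]
[0.60990272 0.42623108 0.23296634] [ 9.99999665e-01 -8.06312701e-04 -5.24669256e-05  1.33352165e-04] 46.8167 0.08677659488158593
```

Jar is back in place. I descend 0.105 onto the mill head, grip and carry it back.

>>> {"fn": "servo_tool", "kwargs": {"rows": [-1, 0, 0, 0.02, 0, -1, 0, 0, 0.03, 0, -1, 0, 0, 0.03, 0, -1, 0, 0, 0.025, 0, -1, 0, 0, 0, 0]}}

```text
time: 47.23
position: [0.6059, 0.4245, 0.1211]
tool_rot: [1.0, -0.001, -0.006, 0.003]
ft_force: [-0.3, 0.2, -1.3]
grip_width: 0.0871
grip_force: 0.0
```

>>> {"fn": "servo_tool", "kwargs": {"rows": [-0.5, 0, 0, 0, 0, 0, 0, 0, 0, 0, 0.4, 0, 0, 0, 0, 0.8, 0, 0, 0, 0, 1, 0, 0, 0, 0]}}

```text
time: 47.65
position: [0.6107, 0.4281, 0.1297]
tool_rot: [1.0, 0.0, 0.002, -0.001]
ft_force: [0.3, -0.4, -0.1]
grip_width: 0.0618
grip_force: 0.0
```

>>> {"fn": "servo_tool", "kwargs": {"rows": [1, 0, 0, 0, 0, 1, 0, 0, 0, 0, 1, 0, 0, 0, 0, 1, 0, 0, 0, 0]}}

```text
time: 47.98
position: [0.6101, 0.4278, 0.1284]
tool_rot: [1.0, 0.0, 0.001, -0.0]
ft_force: [0.8, -1.0, 3.5]
grip_width: 0.0475
grip_force: 25.0
```

>>> {"fn": "servo_tool", "kwargs": {"rows": [1, 0, 0, -0.01, 0, 1, 0, 0, -0.02, 0, 1, 0, 0, -0.02, 0, 1, 0, 0, 0, 0, 1, -0.00565, 0.014, 0, 0]}}

```text
time: 48.4
position: [0.6058, 0.4164, 0.1791]
tool_rot: [1.0, 0.001, 0.003, -0.002]
ft_force: [1.4, -0.0, -1.4]
grip_width: 0.0476
grip_force: 25.0
```

>>> {"fn": "servo_tool", "kwargs": {"rows": [1, -0.00565, 0.0315, 0, 0, 1, -0.00565, 0.0315, 0, 0, 1, -0.00565, 0.0315, 0, 0, 1, -0.00565, 0.0315, 0, 0, 1, -0.00565, 0.0315, 0, 0]}}

```text
time: 48.82
position: [0.5746, 0.2548, 0.1765]
tool_rot: [1.0, 0.0, -0.001, 0.0]
ft_force: [0.8, -0.9, -1.4]
grip_width: 0.0477
grip_force: 25.0
```

>>> {"fn": "servo_tool", "kwargs": {"rows": [1, -0.00565, 0.0315, 0, 0, 1, -0.00565, 0.0315, 0, 0, 1, -0.00565, 0.0315, 0, 0, 1, -0.00565, 0.0315, 0, 0, 1, -0.00565, 0.0315, 0, 0]}}

```text
time: 49.23
position: [0.5465, 0.0973, 0.1768]
tool_rot: [1.0, 0.0, -0.001, -0.0]
ft_force: [1.5, 0.1, -1.5]
grip_width: 0.0478
grip_force: 25.0
```

>>> {"fn": "servo_tool", "kwargs": {"rows": [1, -0.00565, 0.0315, 0, 0, 1, -0.00565, 0.014, 0, 0, 1, 0, 0, 0, 0, 1, 0, 0, 0, 0]}}

```text
time: 49.57
position: [0.5358, 0.0525, 0.177]
tool_rot: [1.0, -0.001, -0.001, -0.0]
ft_force: [0.2, 0.4, -1.0]
grip_width: 0.0474
grip_force: 25.0
```

>>> {"fn": "servo_tool", "kwargs": {"rows": [1, 0, 0, 0.02, 0, 1, 0, 0, 0.025, 0, 1, 0, 0, 0.02, 0, 1, 0, 0, 0, 0, 1, 0, 0, 0, 0]}}

```text
time: 49.98
position: [0.5355, 0.0544, 0.1116]
tool_rot: [1.0, 0.001, -0.001, -0.0]
ft_force: [0.4, -0.3, -1.7]
grip_width: 0.0476
grip_force: 25.0
```

>>> {"fn": "servo_tool", "kwargs": {"rows": [1, 0, 0, 0.002, 0, 1, 0, 0, 0.001, 0, 1, 0, 0, 0, 0]}}

```text
time: 50.23
position: [0.5371, 0.0534, 0.1105]
tool_rot: [1.0, 0.0, 0.001, 0.0]
ft_force: [-0.6, -0.0, -1.5]
grip_width: 0.0478
grip_force: 25.0
```

>>> {"fn": "servo_tool", "kwargs": {"rows": [1, 0, 0, 0.002, 0, 1, 0, 0, 0, 0, 1, 0, 0, 0, 0]}}

```text
time: 50.48
position: [0.5364, 0.0531, 0.1079]
tool_rot: [1.0, -0.0, 0.0, 0.0]
ft_force: [0.1, -1.5, -1.2]
grip_width: 0.0478
grip_force: 25.0
```

>>> {"fn": "servo_tool", "kwargs": {"rows": [1, 0, 0, 0.001, 0, 1, 0, 0, 0, 0]}}

```text
time: 50.65
position: [0.5366, 0.053, 0.1068]
tool_rot: [1.0, -0.0, 0.0, 0.0]
ft_force: [-0.0, 1.1, -1.1]
grip_width: 0.0478
grip_force: 25.0
```

>>> {"fn": "servo_tool", "kwargs": {"rows": [1, 0, 0, 0.001, 0, 1, 0, 0, 0, 0]}}

```text
time: 50.82
position: [0.5371, 0.053, 0.1067]
tool_rot: [1.0, -0.0, 0.001, 0.0]
ft_force: [-0.7, -1.0, 6.5]
grip_width: 0.048
grip_force: 25.0
```

Contact. I release the mill, rise and back away for a last check.

>>> {"fn": "servo_tool", "kwargs": {"rows": [0, 0, 0, 0, 0, -0.5, 0, 0, 0, 0, -1, 0, 0, 0, 0, -1, 0, 0, 0, 0, -1, 0, 0, 0, 0]}}

```text
time: 51.23
position: [0.5362, 0.0531, 0.1054]
tool_rot: [1.0, -0.0, -0.0, -0.0]
ft_force: [-0.4, -0.4, 0.2]
grip_width: 0.0666
grip_force: 0.0
```

>>> {"fn": "servo_tool", "kwargs": {"rows": [-1, 0, 0, -0.01, 0, -1, 0, 0, -0.03, 0, -1, 0, 0, -0.03, 0, -1, 0, 0, -0.03, 0, -1, 0, 0, -0.03, 0]}}

```text
time: 51.65
position: [0.5359, 0.0532, 0.2374]
tool_rot: [1.0, 0.0, -0.0, -0.0]
ft_force: [-0.0, 0.3, -0.6]
grip_width: 0.0867
grip_force: 0.0
```

>>> {"fn": "servo_tool", "kwargs": {"rows": [-1, 0, 0, -0.02, 0, -1, -0.03, 0, 0, 0, -1, -0.03, 0, 0, 0, -1, -0.02, 0, 0, 0, -1, 0, 0, 0, 0]}}

```text
time: 52.07
position: [0.4509, 0.0539, 0.2558]
tool_rot: [1.0, 0.0, -0.003, -0.0]
ft_force: [-0.5, 0.4, -0.5]
grip_width: 0.0871
grip_force: 0.0
```

>>> {"fn": "servo_tool", "kwargs": {"rows": [-1, 0, 0, 0, 0, -1, 0, 0, 0, 0, -1, 0, 0, 0, 0, -1, 0, 0, 0, 0, -1, 0, 0, 0, 0]}}

```text
time: 52.48
position: [0.4571, 0.053, 0.2554]
tool_rot: [1.0, -0.0, 0.0, 0.0]
ft_force: [-0.2, 0.1, -0.2]
grip_width: 0.0872
grip_force: 0.0
```

```bash
python3 - <<'E'
from h import *
for c in('top','side'):
    p=snap(c,c+'9')
    for n in('jar_center','mill_center','drawer_handle','lemon_center','garlic_center','lime_center'):print(c,n,[(np.round(d['at'],4),round(d['score'],2)) for d in robot.place_of(p,n)[:4]])
o=robot.get_obs();print(o['position'],o['time'],o['ft_force'])
E
```

```text
top jar_center [(array([ 0.5258, -0.0756,  0.0447]), 0.65)]
top mill_center []
top drawer_handle []
top lemon_center [(array([ 0.713 , -0.1094,  0.0359]), 0.64)]
top garlic_center [(array([ 0.5189, -0.3839,  0.05  ]), 0.83)]
top lime_center [(array([0.4187, 0.3229, 0.0423]), 0.91), (array([0.7089, 0.1639, 0.0255]), 0.63), (array([ 0.6804, -0.229 ,  0.0222]), 0.6), (array([0.6158, 0.1616, 0.0178]), 0.54)]
side jar_center [(array([ 0.5304, -0.0697,  0.0443]), 0.72)]
side mill_center [(array([0.5419, 0.0531, 0.0774]), 0.93), (array([ 0.52  , -0.3838,  0.049 ]), 0.56)]
side drawer_handle [(array([ 0.6043, -0.0204,  0.0428]), 0.63)]
side lemon_center [(array([ 0.7156, -0.1144,  0.0365]), 0.52)]
side garlic_center [(array([ 0.522 , -0.3831,  0.0527]), 0.67)]
side lime_center [(array([0.7074, 0.1664, 0.0243]), 0.62), (array([0.42  , 0.3158, 0.0406]), 0.56), (array([0.6118, 0.1653, 0.0227]), 0.54), (array([ 7.246e-01, -3.230e-02,  4.000e-04]), 0.52)]
[0.45623697 0.0531681  0.25556713] 53.1833 [ 0.31033803 -0.09650214 -0.28736566]
```

View pics/side9.png

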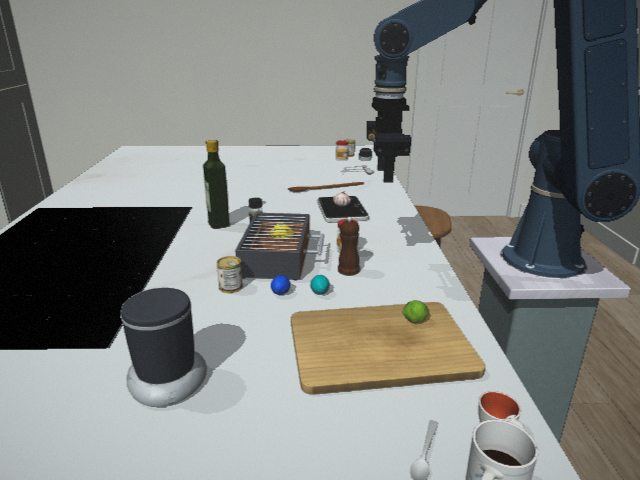

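The side view shows the mill (349,247) and jar back in place, the drawer shut with the lemon inside (283,231), the garlic on the scale (342,200) and the lime on the board (416,311). I hand in.

```bash
python3 -c "
from rig import robot
print(robot.hand_in())"
```

```text
the job is handed in; nothing more can be done
None
```

I handed the job in at about 53 s of the 147 s: the garlic is on the scale, the lime on the board, and the lemon in the shut drawer. The mill and jar stand upright again, within a few millimetres of their starting spots by camera; no verdict came back.

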